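# Draw the release strips from under cured solenoid stacks and start cooling

## Robot

A 6-joint arm with a two-finger parallel gripper is mounted at the origin on a cart in front of the work surface, level with it; the furniture and walls round the work are solid. World frame = base frame: x ahead of the robot, y to its left, z up, the work surface at z = 0. Lengths are in m, angles in degrees, forces in N, time in s.
With the tool pointing down it reaches from about 0.325 to 0.9 m from the base axis. Payload 6.1 kg.
Tool frame: the origin (TCP) lies midway between the tips of the shut fingers; the grasp point (between the pads) lies env.tcp_to_grasp behind it (env.tcp_to_grasp is the distance from the TCP to the grasp point, in m); z points along the fingers, y is the direction in which the jaws open and shut (so a half turn about z gives the same grasp; the last joint's range is limited). The gripper opens to 87 mm and grips with 3 to 60 N. Pads are 19 mm wide; open, the fingers measure 117 mm over their backs; the gripper's body (75 mm by 190 mm) begins 51 mm behind the grasp point.
Start: joints at [-76.954, 12.628, 87.462, -0, 79.91, -7.225], TCP at [0.217, -0.586, 0.223] pointing down, gripper open.
Joint ranges: [-170.65, 170.65], [-52.31, 119.04], [5.05, 147.46], [-71.25, 251.25], [11.57, 151.72], [-153.62, 153.62]. Speed limits (degrees/s): [147.25, 147.25, 172.46, 180, 180, 180].

## Interface

Orientations are given as a 3x3 rotation matrix whose columns are the frame's x, y, z axes.
In Python, from workcell import env gives the robot as it stands.
- The arm moves only by the shell command python3 -m jog 'ROWS' [OPENING] [FORCE]. ROWS is JSON, a list that holds one entry, the list of rows, each a list of 6 numbers: the shift along the tool's x, y, z in m, then the turn, a rotation vector about the tool's x, y, z in degrees. In form: [[[tx, ty, tz, rx, ry, rz], ...]]. A call has 1 to 5 rows; each row shifts and turns the commanded pose from where the row before left it, along the tool's axes as they then stand; what a row does not reach is not made up. A row lasts 1/8 s, in which the tool goes at most 62.5 mm and 10.7 degrees, less where a joint would pass 70% of its speed; a pose out of reach is approached as far as the arm can. A call with a gripper value outside its range is refused whole. OPENING is the finger opening in m, from 0 to 0.087, set as the call begins (- or left out, the last holds). The fingers move at their own pace and stop on an object; FORCE is the grip in N (left out, the last holds). Time passes only in rows, so rows that do not move let the fingers close. It gives the time, the measured TCP pose, the force and the opening at its end, in the units of the state.
- env.state(): the state, without advancing time (a new reading comes with each control period).
- env.read_camera(name): name is "side" or "top" or "wrist"; returns a dict with "frame" (400x640x3 uint8, red, green, blue), "camera_matrix" (3x3 intrinsics, pixels), "view" (4x4, takes a point from world to camera coordinates); the wrist camera has in their place "mount" (4x4, takes a point from camera to tool coordinates, whose origin is the TCP and whose axes are the flange's). Camera axes: x right, y up, looking along -z (the intrinsics and any distortion apply to the point x, -y, -z); pixel columns grow to the right and rows downward; lengths in m; the calibration is good to about 2 mm. The wrist camera is an equidistant fisheye: a pixel r from the principal point sees the ray r / f radians off the axis. A picture is of the moment at which its call begins: read the wrist's pose just before it. There is no depth.
- env.close_job(): hands the job in, once; it reports no verdict.
The state is a dict: "clock": time; "q": joint angles; "qvel": joint speeds; "tau": joint torques, N m; "eef_pos": TCP position; "ee_rot": TCP orientation; "contact_force": force on the tool from outside, world axes, zero at the start; "torque": the same for the moment, N m; "grip_width": finger opening in m.
Only numpy, scipy, OpenCV 4.12 (cv2) and the standard library are available. Lean on these libraries where they do the work, as an engineer would, in place of code of your own. Each camera call takes 0.05 s, during which the arm holds its last target.

## Task

The solenoid stacks on the curing plate have set. Switch the heat off with the big round key, which stays in; then draw out the release strip from under every stack that still has one, so that the stack settles where it is on the bare plate, still upright and square and never pressed by the gripper, and lay the strips side by side in the steel tray. Then start the cooling: press the square programme key, the oblong fan key and the small round start key, in that order and one at a time.

Things in the scene. Friction and masses are not known exactly. Their poses are not given: they have to be found in the camera images.
- cure_plate: Curing plate, fixed: flat aluminium top 250 (x) x 342 (y) mm, its face 28 mm above the bench. Origin: centre of its underside; its -x side faces the robot. Four stacks stand on it at about y = +127, +42, -43 and -128 mm, a few mm behind (+x of) the stop bar; a strip under a stack passes out below the bar towards the robot.
- stop_bar (a point): Middle of the top of the plate's steel stop bar, which holds the stacks back while a strip is drawn: 12 mm thick, 340 mm long along the plate's y, spanning 7 to 25 mm above the plate's face, on five 9 mm wide pillars at y = 0, +-85 and +-165 mm. Axes as the plate's.
- control_box: Control box of the plate, fixed: grey box 120 (x) x 145 (y) x 50 mm. Origin: centre of its underside. Its four keys stand 10 mm proud of its top, so that their own tops are 60 mm above the bench. Their centres in the box's frame (x, y, mm): heat-off +30, +45; programme -30, +45; fan -30, 0; start -30, -45. The box and the strip tray change places from start to start.
- heat_off_key (a joint): Travel of the heat-off key, m: 0 out, 0.005 fully in. The big round key, 36 mm across, by itself in the rear left corner of the box. It is a latching key: it yields at about 3 N and stays in once pushed.
- program_key (a joint): Travel of the cooling-programme key, m: 0 out, 0.005 fully in. The square key, 26 mm, at the left (+y) end of the row. Spring key: 1.3 N to start it, 4.5 N fully down; it counts from 3.5 mm and comes back up.
- fan_key (a joint): Travel of the fan key, m: 0 out, 0.005 fully in. The oblong key, 30 (x) x 13 (y) mm, in the middle of the row. Same spring as the programme key; it counts from 3.5 mm.
- start_key (a joint): Travel of the start key, m: 0 out, 0.005 fully in. The small round key, 20 mm across, at the right (-y) end of the row. Same spring as the programme key; it counts from 3.5 mm.
- strip_tray: Loose open steel tray for the strips, 200 (x) x 190 (y) mm outside, walls and floor 3 mm thick, rim 15 mm above the bench, 0.7 kg. Origin: centre of its underside. It lies to the right of the plate; inside it is 194 x 184 mm and takes four of the 170 mm strips side by side (46 mm apart along its x).
- strip_1: Release strip of the leftmost (+y) stack (absent if that stack has already been stripped and stands on the bare plate): brown board 170 (x) x 42 (y) x 5 mm, 80 g, flat on the plate, half of it under the stack. Origin: centre of its underside. At its robot end a wooden grip block 24 (x) x 20 (y) mm centred at its own x = -67 mm, top 35 mm above the underside. Clear of stack and bar when drawn 95 mm along its own -x.
- lower_yoke_1: Leftmost (+y) stack: lower horseshoe yoke plate, grey, 73 x 72 x 8 mm, lying on the strip (or the plate), its two legs pointing to the stop bar. Origin: centre of its underside.
- upper_yoke_1: Leftmost (+y) stack: upper yoke plate, the same, lying square on the lower one. Origin: centre of its underside.
- solenoid_1: Leftmost (+y) stack: brown solenoid body standing on the two yoke plates, a disc 70 mm across and 30 mm high with a 38 mm tube above it, 103 mm high in all, about 0.4 kg, loose. Origin: centre of its underside, on its axis.
- strip_2: Release strip of the second (from the left) stack (absent if that stack has already been stripped and stands on the bare plate): brown board 170 (x) x 42 (y) x 5 mm, 80 g, flat on the plate, half of it under the stack. Origin: centre of its underside. At its robot end a wooden grip block 24 (x) x 20 (y) mm centred at its own x = -67 mm, top 35 mm above the underside. Clear of stack and bar when drawn 95 mm along its own -x.
- lower_yoke_2: Second (from the left) stack: lower horseshoe yoke plate, grey, 73 x 72 x 8 mm, lying on the strip (or the plate), its two legs pointing to the stop bar. Origin: centre of its underside.
- upper_yoke_2: Second (from the left) stack: upper yoke plate, the same, lying square on the lower one. Origin: centre of its underside.
- solenoid_2: Second (from the left) stack: brown solenoid body standing on the two yoke plates, a disc 70 mm across and 30 mm high with a 38 mm tube above it, 103 mm high in all, about 0.4 kg, loose. Origin: centre of its underside, on its axis.
- strip_3: Release strip of the third (from the left) stack (absent if that stack has already been stripped and stands on the bare plate): brown board 170 (x) x 42 (y) x 5 mm, 80 g, flat on the plate, half of it under the stack. Origin: centre of its underside. At its robot end a wooden grip block 24 (x) x 20 (y) mm centred at its own x = -67 mm, top 35 mm above the underside. Clear of stack and bar when drawn 95 mm along its own -x.
- lower_yoke_3: Third (from the left) stack: lower horseshoe yoke plate, grey, 73 x 72 x 8 mm, lying on the strip (or the plate), its two legs pointing to the stop bar. Origin: centre of its underside.
- upper_yoke_3: Third (from the left) stack: upper yoke plate, the same, lying square on the lower one. Origin: centre of its underside.
- solenoid_3: Third (from the left) stack: brown solenoid body standing on the two yoke plates, a disc 70 mm across and 30 mm high with a 38 mm tube above it, 103 mm high in all, about 0.4 kg, loose. Origin: centre of its underside, on its axis.
- strip_4: Release strip of the rightmost (-y) stack (absent if that stack has already been stripped and stands on the bare plate): brown board 170 (x) x 42 (y) x 5 mm, 80 g, flat on the plate, half of it under the stack. Origin: centre of its underside. At its robot end a wooden grip block 24 (x) x 20 (y) mm centred at its own x = -67 mm, top 35 mm above the underside. Clear of stack and bar when drawn 95 mm along its own -x.
- lower_yoke_4: Rightmost (-y) stack: lower horseshoe yoke plate, grey, 73 x 72 x 8 mm, lying on the strip (or the plate), its two legs pointing to the stop bar. Origin: centre of its underside.
- upper_yoke_4: Rightmost (-y) stack: upper yoke plate, the same, lying square on the lower one. Origin: centre of its underside.
- solenoid_4: Rightmost (-y) stack: brown solenoid body standing on the two yoke plates, a disc 70 mm across and 30 mm high with a 38 mm tube above it, 103 mm high in all, about 0.4 kg, loose. Origin: centre of its underside, on its axis.

How it is judged:
By the outcome, as a careful person would: the job done as asked, in the order asked, and still so for the second after the job is handed in, with the robot touching nothing.
Of strip_1, strip_2, strip_3, strip_4 only 3 to 4 are there at a start; the rules pass over those that are not, and their reading is None.
At some moment in a run one of strip_tray may be knocked a few centimetres aside while the robot is not near it.
Once in a run the grip may slacken for a moment while it holds something.
It also fails if it takes over 210 s, if anything falls off the work surface, if the arm or the gripper's body presses on something with over 40 N, if the wrist force passes 120 N, or if a joint passes its speed limit or range.

## Working session

There is one attempt and no reset: what is moved stays moved. The work goes in short steps, Python scripts to look and compute and a shell command to move; the robot and the scene stay as the last step left them, time stands still between calls to the robot, and variables do not carry over. Pictures are saved under pics/ and viewed, and the job is handed in when it is done.

```bash
ls; mkdir -p pics
python3 - <<'E'
from workcell import env
import cv2
s=env.state(); print(s['clock'],s['eef_pos'],s['ee_rot'],s['grip_width'],env.tcp_to_grasp)
for n in ['side','top','wrist']:
    c=env.read_camera(n); cv2.imwrite(f'pics/{n}0.png',c['frame'][:,:,::-1])
    print(n,c['camera_matrix'],c.get('view'),c.get('mount'),[k for k in c])
E
```

```text
pics
0.0 [ 0.21638958 -0.58566857  0.22143   ] [[ 9.38065660e-01  3.46457195e-01 -4.79239440e-04]
 [ 3.46457459e-01 -9.38063725e-01  1.91752313e-03]
 [ 2.14782550e-04 -1.96479868e-03 -9.99998047e-01]] 0.08718164255258284 0.0187
side [[452.61915987   0.         310.83050464]
 [  0.         452.61915987 192.49538984]
 [  0.           0.           1.        ]] [[-0.99588168 -0.09015808  0.0095499   0.580485  ]
 [ 0.06347156 -0.61810961  0.78352529 -0.09006011]
 [-0.06473825  0.78090462  0.62128651 -1.30419289]
 [ 0.          0.          0.          1.        ]] None ['frame', 'camera_matrix', 'view']
top [[517.25089463   0.         324.13964638]
 [  0.         517.25089463 199.87991614]
 [  0.           0.           1.        ]] [[ 0.03679489 -0.99931276  0.00448719 -0.00684731]
 [ 0.97724164  0.03692021  0.20889155 -0.59443731]
 [-0.20891366 -0.00330108  0.97792852 -1.20306032]
 [ 0.          0.          0.          1.        ]] None ['frame', 'camera_matrix', 'view']
wrist [[309.70691629   0.         317.59648323]
 [  0.         309.70691629 198.95507622]
 [  0.           0.           1.        ]] None [[-3.64611632e-04  9.60738808e-01  2.77454157e-01  7.52591590e-02]
 [ 9.99999932e-01  3.35962497e-04  1.50797520e-04  1.77219918e-04]
 [ 5.16628383e-05  2.77454193e-01 -9.60738866e-01 -1.62151899e-01]
 [ 0.00000000e+00  0.00000000e+00  0.00000000e+00  1.00000000e+00]] ['frame', 'camera_matrix', 'mount']
```

View pics/top0.png

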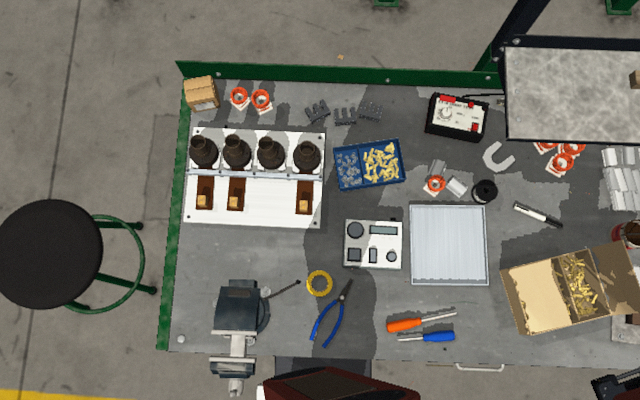

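View pics/side0.png

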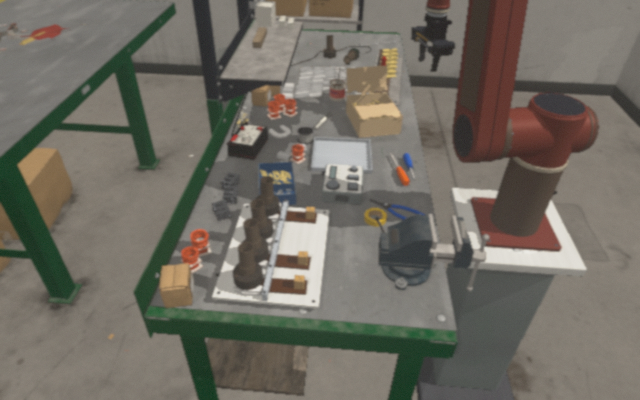

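View pics/wrist0.png

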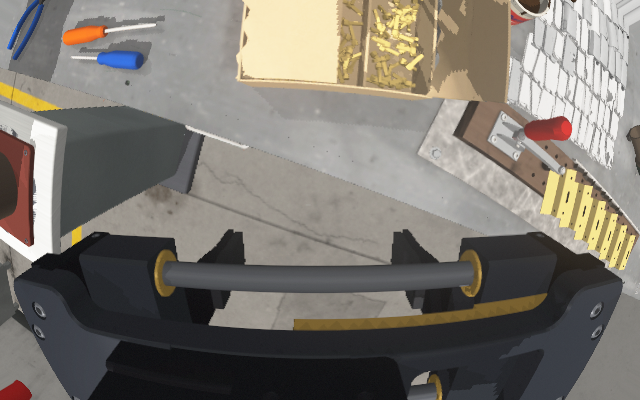

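The top view shows the plate at the upper left, with grip blocks at about (202,200), (233,201) and (303,202). Strips 1, 2 and 4 are there and stack 3 is bare. The box is near (373,245) and the tray near (448,245). Next I'll zoom in and measure.

```bash
cat > h.py <<'E'
from workcell import env
import cv2, numpy as np
def cam(n):
    s=env.state(); c=env.read_camera(n); c['s']=s; c['n']=n; return c
def pose(c):
    if c['n']=='wrist':
        T=np.eye(4);T[:3,:3]=c['s']['ee_rot'];T[:3,3]=c['s']['eef_pos']
        M=T@c['mount']; return M
    return np.linalg.inv(c['view'])
def p2w(c,u,v,z):
    K=c['camera_matrix'];x=(u-K[0,2])/K[0,0];y=(v-K[1,2])/K[1,1]
    if c['n']=='wrist':
        r=np.hypot(x,y);d=np.array([x/r*np.sin(r),-y/r*np.sin(r),-np.cos(r)])
    else: d=np.array([x,-y,-1.])
    M=pose(c);d=M[:3,:3]@d;o=M[:3,3];return (o+d*(z-o[2])/d[2])
def w2p(c,P):
    M=np.linalg.inv(pose(c));p=M[:3,:3]@np.array(P)+M[:3,3];K=c['camera_matrix']
    x,y=p[0],-p[1];z=-p[2]
    if c['n']=='wrist':
        t=np.arctan2(np.hypot(x,y),z);r=np.hypot(x,y);x,y=x/r*t,y/r*t
    else:x,y=x/z,y/z
    return np.array([K[0,0]*x+K[0,2],K[1,1]*y+K[1,2]])
def crop(c,x0,y0,x1,y1,k,name):
    im=cv2.resize(c['frame'][y0:y1,x0:x1,::-1],None,fx=k,fy=k,interpolation=cv2.INTER_CUBIC)
    cv2.imwrite('pics/'+name,im)
E
python3 - <<'E'
from h import *
c=cam('top'); crop(c,180,115,340,235,5,'t1.png'); crop(c,335,190,495,300,5,'t2.png')
E
```

```text
(no output)
```

View pics/t1.png

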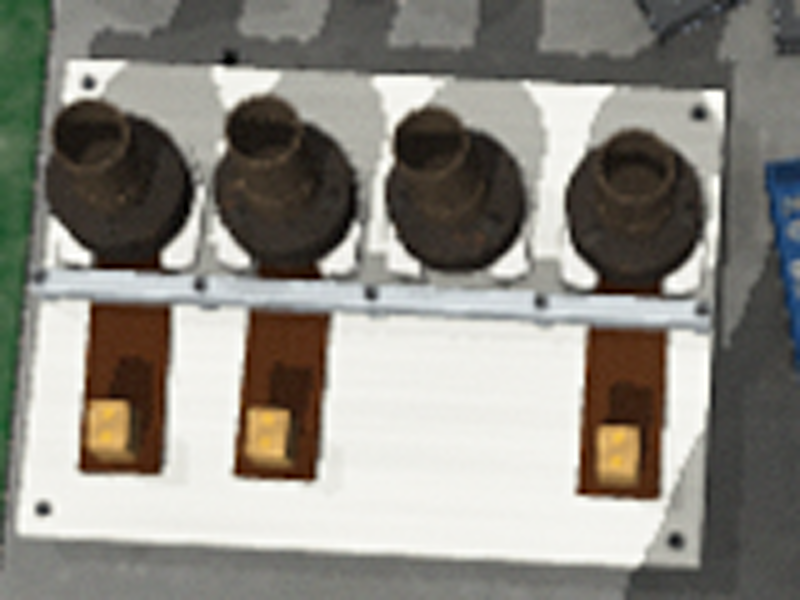

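View pics/t2.png

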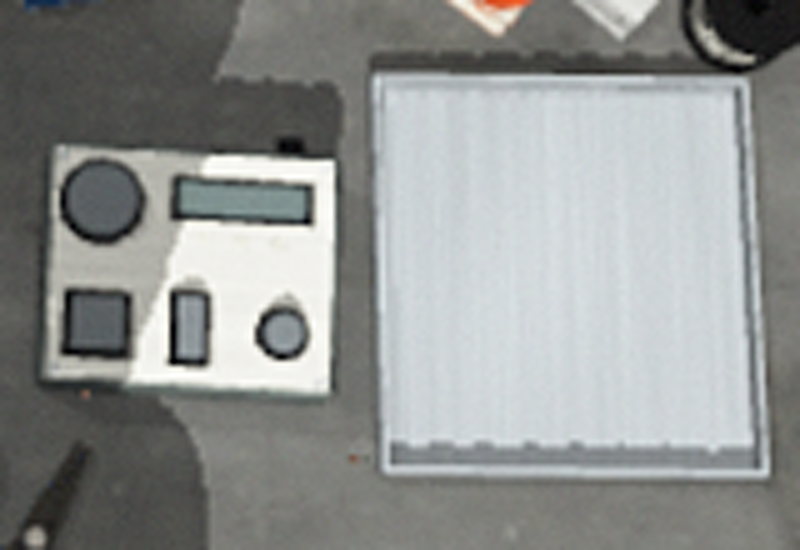

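Run:
```python
from h import *
np.set_printoptions(precision=4,suppress=True)
c=cam('top');print('cam',pose(c)[:3,3])
f=lambda u,v,z,o:p2w(c,(u-.0)/5+o[0]-.4,v/5+o[1]-.4,z)
A=(180,115);B=(335,190)
for n,(u,v) in dict(TL=(67,60),TR=(725,90),BR=(698,567),BL=(17,537)).items(): print('plate',n,f(u,v,.028,A))
for i,q in {1:[(92,300),(170,306),(160,473),(80,470)],2:[(249,310),(328,314),(315,480),(235,475)],4:[(588,325),(666,333),(659,497),(578,493)]}.items():
    P=[f(u,v,.033,A) for u,v in q]; 
    d=(P[0]+P[1]-P[2]-P[3])/2; print('strip',i,'end',(P[2]+P[3])/2,'yaw',np.degrees(np.arctan2(d[1],d[0])), 'w',np.linalg.norm(P[3]-P[2]))
for i,q in {1:[(88,400),(131,400),(131,457),(88,457)],}.items(): pass
for i,(u,v) in {1:(109,426),2:(268,433),4:(618,450)}.items(): print('block top',i,f(u,v,.063,A))
for n,(u,v) in dict(heat=(102,200),prog=(97,323),fan=(190,328),start=(282,332)).items(): print(n,f(u,v,.060,B))
for n,(u,v) in dict(TL=(372,73),TR=(750,73),BR=(770,478),BL=(382,475)).items(): print('tray',n,f(u,v,.015,B))
for n,(u,v) in dict(l=(38,288),r=(712,325)).items(): print('bar',n,f(u,v,.053,A))
```

```text
cam [0.3298 0.0111 1.3007]
plate TL [0.7829 0.3622 0.028 ]
plate TR [0.7797 0.0208 0.028 ]
plate BR [0.5298 0.0251 0.028 ]
plate BL [0.5322 0.3646 0.028 ]
strip 1 end [0.5663 0.315  0.033 ] yaw 1.22905736713891 w 0.039967349415002025
strip 2 end [0.5662 0.2376 0.033 ] yaw -0.4061455199555003 w 0.04003778320381763
strip 4 end [0.5638 0.066  0.033 ] yaw -0.2903051965100123 w 0.04042311755428046
block top 1 [0.5831 0.3151 0.063 ]
block top 2 [0.5825 0.2373 0.063 ]
block top 4 [0.5805 0.066  0.063 ]
heat [ 0.5241 -0.0621  0.06  ]
prog [ 0.4644 -0.0612  0.06  ]
fan [ 0.4636 -0.1058  0.06  ]
start [ 0.4634 -0.15    0.06  ]
tray TL [ 0.6014 -0.2003  0.015 ]
tray TR [ 0.6087 -0.3924  0.015 ]
tray BR [ 0.4054 -0.3965  0.015 ]
tray BL [ 0.3998 -0.2057  0.015 ]
bar l [0.654 0.359 0.053]
bar r [0.6477 0.0226 0.053 ]
```

```bash
cat > plan.py <<'E'
# usage: plan.py x y z yaw nrows  : prints rows (tool axes) from the measured pose to the target
import sys; from h import *
from scipy.spatial.transform import Rotation as R
def plan(x,y,z,yaw,n):
    s=env.state();p=np.array(s['eef_pos']);Q=np.array(s['ee_rot'])
    t=np.array([x,y,z]);c,sn=np.cos(np.radians(yaw)),np.sin(np.radians(yaw))
    G=np.array([[c,sn,0],[sn,-c,0],[0,0,-1.]])
    rv=R.from_matrix(Q.T@G).as_rotvec(degrees=True)
    print('yaw',round(np.degrees(np.arctan2(Q[1,0],Q[0,0])),2),'d',np.round(t-p,4),'rv',np.round(rv,1),'F',np.round(s['contact_force'],1),'w',round(s['grip_width'],4),'t',s['clock'])
    if abs(rv[2])>170 and abs(yaw)>170: pass
    C=R.from_matrix(Q);st=R.from_rotvec(rv/n,degrees=True);out=[]
    for i in range(n):
        d=C.as_matrix().T@((t-p)/n);out.append([round(v,4) for v in d]+[round(v,1) for v in rv/n]);C=C*st
    for r in out[:15]: print(str([float(v) for v in r]).replace(' ',''),end=',')
    print()
if __name__=='__main__': plan(*map(float,sys.argv[1:5]),int(sys.argv[5]))
E
python3 plan.py .45 -.15 .2 180 16
```

```text
yaw 20.27 d [ 0.2335  0.436  -0.022 ] rv [-0.000e+00 -1.000e-01 -1.597e+02] F [ 0.   0.  -0.4] w 0.0868 t 0.25
[0.0231,-0.0205,0.0014,-0.0,-0.0,-10.0],[0.0263,-0.0162,0.0014,-0.0,-0.0,-10.0],[0.0287,-0.0114,0.0014,-0.0,-0.0,-10.0],[0.0303,-0.0062,0.0014,-0.0,-0.0,-10.0],[0.0309,-0.0009,0.0014,-0.0,-0.0,-10.0],[0.0306,0.0045,0.0014,-0.0,-0.0,-10.0],[0.0293,0.0097,0.0014,-0.0,-0.0,-10.0],[0.0272,0.0147,0.0014,-0.0,-0.0,-10.0],[0.0243,0.0192,0.0014,-0.0,-0.0,-10.0],[0.0206,0.0231,0.0014,-0.0,-0.0,-10.0],[0.0163,0.0263,0.0014,-0.0,-0.0,-10.0],[0.0114,0.0287,0.0014,-0.0,-0.0,-10.0],[0.0063,0.0303,0.0014,-0.0,-0.0,-10.0],[0.001,0.0309,0.0014,-0.0,-0.0,-10.0],[-0.0044,0.0306,0.0014,-0.0,-0.0,-10.0],
```

```bash
python3 -m jog '[[[0.023,-0.020,0.001,0,0,-10],[0.026,-0.016,0.001,0,0,-10],[0.029,-0.011,0.001,0,0,-10],[0.030,-0.006,0.001,0,0,-10],[0.031,-0.001,0.001,0,0,-10]]]' 0 20
python3 -m jog '[[[0.031,0.004,0.001,0,0,-10],[0.029,0.010,0.001,0,0,-10],[0.027,0.015,0.001,0,0,-10],[0.024,0.019,0.001,0,0,-10],[0.021,0.023,0.001,0,0,-10]]]'
python3 plan.py .523 -.062 .1 180 6
```

```text
clock: 0.88
eef_pos: [0.29, -0.4502, 0.2174]
ee_rot: [[0.332, 0.943, 0.0], [0.943, -0.332, 0.0], [0.0, -0.0, -1.0]]
contact_force: [0.0, -0.0, 0.5]
grip_width: 0.045
clock: 1.5
eef_pos: [0.3626, -0.3138, 0.2125]
ee_rot: [[-0.509, 0.861, 0.0], [0.861, 0.509, -0.0], [-0.0, 0.0, -1.0]]
contact_force: [0.8, -0.3, 0.1]
grip_width: 0.0018
yaw 120.59 d [ 0.1604  0.2518 -0.1125] rv [ -0.    0.  -59.4] F [ 0.8 -0.3  0.1] w 0.0018 t 1.5
[0.0225,0.0444,0.0188,-0.0,0.0,-9.9],[0.0146,0.0476,0.0188,-0.0,0.0,-9.9],[0.0062,0.0494,0.0188,-0.0,0.0,-9.9],[-0.0024,0.0497,0.0188,-0.0,0.0,-9.9],[-0.0109,0.0485,0.0188,-0.0,0.0,-9.9],[-0.0191,0.0459,0.0188,-0.0,0.0,-9.9],
```

```bash
python3 -m jog '[[[0.0225,0.0444,0.015,0,0,-10],[0.0145,0.0475,0.015,0,0,-10],[0.006,0.0495,0.015,0,0,-10],[-0.0025,0.0497,0.015,0,0,-10],[-0.011,0.0485,0.015,0,0,-10]]]'
python3 -m jog '[[[-0.019,0.046,0.010,0,0,-9.5],[0,0,0,0,0,0]]]'
python3 plan.py .523 -.062 .07 180 2
python3 - <<'E'
from h import *
c=cam('wrist');cv2.imwrite('pics/w1.png',c['frame'][:,:,::-1])
for P in [(.524,-.062,.06),(.464,-.061,.06),(.463,-.106,.06)]: print(w2p(c,P))
E
```

```text
clock: 2.12
eef_pos: [0.4974, -0.1039, 0.1373]
ee_rot: [[-0.987, 0.163, 0.001], [0.163, 0.987, -0.0], [-0.001, -0.0, -1.0]]
contact_force: [0.2, -1.6, -0.5]
grip_width: 0.0007
clock: 2.38
eef_pos: [0.5236, -0.0602, 0.1265]
ee_rot: [[-1.0, -0.002, -0.001], [-0.002, 1.0, 0.001], [0.001, 0.001, -1.0]]
contact_force: [-0.4, -0.2, -0.1]
grip_width: 0.0005
yaw -179.91 d [-0.0006 -0.0018 -0.0565] rv [ 0.1 -0.1  0.1] F [-0.4 -0.2 -0.1] w 0.0005 t 2.375
[0.0002,-0.0009,0.0282,0.0,-0.0,0.0],[0.0003,-0.0009,0.0282,0.0,-0.0,0.0],
[315.83840653 212.89471362]
[317.18949076 135.28644478]
[256.73131544 134.70565142]
```

View pics/w1.png

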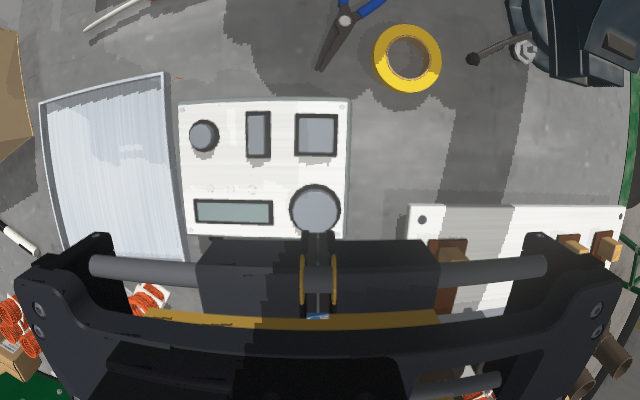

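The wrist view has heat-off at (316,210), programme at (316,134) and fan at (258,134). That agrees with the predicted pixels, so I'll press heat-off.

```bash
python3 -m jog '[[[0,-0.001,0.03,0,0,0],[0,-0.001,0.03,0,0,0],[0,0,0.004,0,0,0],[0,0,0.002,0,0,0],[0,0,0,0,0,0]]]'
python3 -m jog '[[[0,0,0.002,0,0,0],[0,0,0.002,0,0,0],[0,0,0,0,0,0]]]'
```

```text
clock: 3.05
eef_pos: [0.524, -0.0658, 0.0629]
ee_rot: [[-1.0, 0.005, 0.002], [0.005, 1.0, -0.001], [-0.002, -0.001, -1.0]]
contact_force: [-0.1, -0.0, -0.2]
grip_width: 0.0007
clock: 3.42
eef_pos: [0.524, -0.0655, 0.0582]
ee_rot: [[-1.0, 0.004, 0.002], [0.004, 1.0, -0.001], [-0.002, -0.001, -1.0]]
contact_force: [1.0, -1.6, 2.1]
grip_width: 0.0004
```

```bash
python3 -m jog '[[[0,0,0.002,0,0,0],[0,0,0.002,0,0,0],[0,0,0,0,0,0]]]'
python3 -m jog '[[[0,0,0.001,0,0,0],[0,0,0.001,0,0,0],[0,0,0,0,0,0]]]'
```

```text
clock: 3.8
eef_pos: [0.5241, -0.0655, 0.0551]
ee_rot: [[-1.0, 0.004, 0.001], [0.004, 1.0, -0.001], [-0.001, -0.001, -1.0]]
contact_force: [-2.8, -0.0, 12.8]
grip_width: 0.0004
clock: 4.18
eef_pos: [0.5241, -0.0655, 0.0548]
ee_rot: [[-1.0, 0.004, 0.001], [0.004, 1.0, -0.001], [-0.001, -0.001, -1.0]]
contact_force: [-8.8, 1.3, 27.0]
grip_width: 0.0007
```

```bash
python3 -m jog '[[[0,0,-0.03,0,0,0],[0,0,-0.03,0,0,0],[-0.02,0.045,-0.005,0,0,0],[-0.02,0.045,0,0,0,0],[-0.02,0.04,0,0,0,0]]]' 0.05 40
python3 -m jog '[[[0,0,0,0,0,0]]]'
python3 plan.py .581 .066 .1 180 2
python3 - <<'E'
from h import *
c=cam('wrist');cv2.imwrite('pics/w2.png',c['frame'][:,:,::-1])
print(w2p(c,(.5805,.066,.063)))
c=cam('top');crop(c,180,115,420,290,3,'t3.png')
E
```

```text
clock: 4.8
eef_pos: [0.5833, 0.0662, 0.1158]
ee_rot: [[-1.0, 0.004, -0.002], [0.004, 1.0, 0.0], [0.002, 0.0, -1.0]]
contact_force: [-0.5, 0.3, 0.5]
grip_width: 0.0423
clock: 4.92
eef_pos: [0.5835, 0.0673, 0.1156]
ee_rot: [[-1.0, 0.0, -0.002], [0.0, 1.0, 0.001], [0.002, 0.001, -1.0]]
contact_force: [-0.8, -0.1, 0.7]
grip_width: 0.0478
yaw 179.98 d [-0.0025 -0.0013 -0.0156] rv [ 0.  -0.1 -0. ] F [-0.8 -0.1  0.7] w 0.0478 t 4.925
[0.0012,-0.0007,0.0078,0.0,-0.0,-0.0],[0.0013,-0.0007,0.0078,0.0,-0.0,-0.0],
[316.39546814 214.45192181]
```

View pics/w2.png

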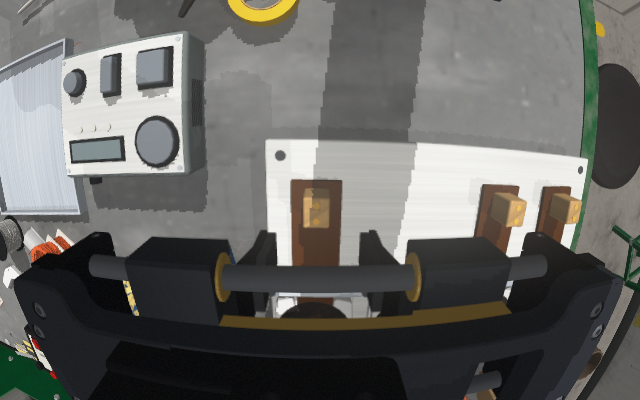

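View pics/t3.png

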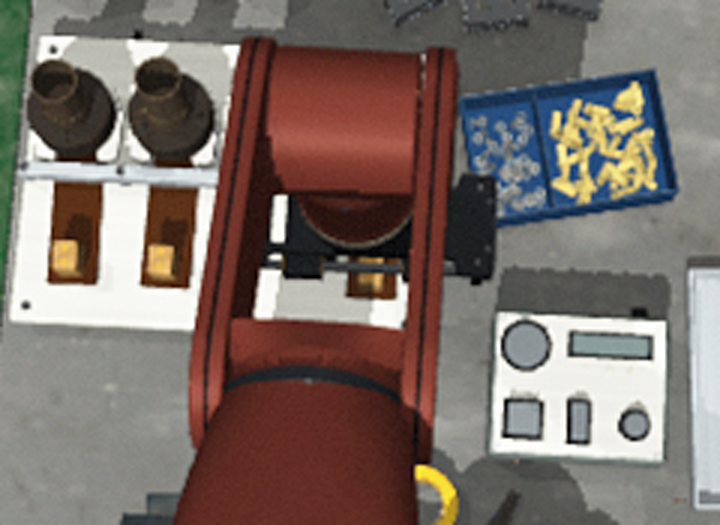

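The block is centred between the open fingers: in the wrist view it is at about (316,214), as predicted. Going down to grip it.

```bash
python3 -m jog '[[[0.001,-0.0005,0.03,0,0,0],[0.001,-0.0005,0.03,0,0,0],[0,0,0.012,0,0,0],[0,0,0.005,0,0,0],[0,0,0,0,0,0]]]'
python3 plan.py .581 .066 .037 180 1
```

```text
clock: 5.65
eef_pos: [0.5821, 0.0631, 0.0401]
ee_rot: [[-1.0, 0.005, 0.001], [0.005, 1.0, -0.0], [-0.001, -0.0, -1.0]]
contact_force: [0.3, 0.4, 0.4]
grip_width: 0.0501
yaw 179.74 d [-0.0011  0.0029 -0.0031] rv [-0.   0.  -0.3] F [0.3 0.4 0.4] w 0.0501 t 5.65
[0.0011,0.0029,0.0031,-0.0,0.0,-0.3],
```

```bash
python3 -m jog '[[[0.001,0.002,0.002,0,0,-0.3],[0,0,0,0,0,0]]]'
python3 -m jog '[[[0,0.0005,0,0,0,0],[0,0,0,0,0,0]]]'
python3 - <<'E'
from h import *
c=cam('wrist');cv2.imwrite('pics/w3.png',c['frame'][:,:,::-1])
E
```

```text
clock: 5.9
eef_pos: [0.581, 0.0657, 0.0382]
ee_rot: [[-1.0, -0.002, 0.001], [-0.002, 1.0, 0.0], [-0.001, 0.0, -1.0]]
contact_force: [0.1, -0.3, 0.6]
grip_width: 0.0502
clock: 6.15
eef_pos: [0.5808, 0.0661, 0.0377]
ee_rot: [[-1.0, -0.001, 0.0], [-0.001, 1.0, -0.0], [-0.0, -0.0, -1.0]]
contact_force: [0.8, -0.5, -0.4]
grip_width: 0.0502
```

View pics/w3.png

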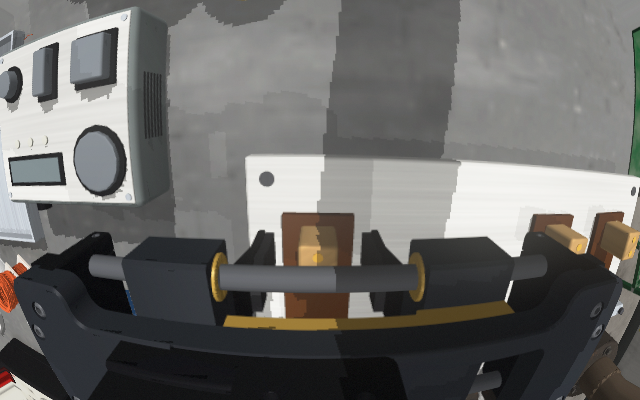

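```bash
python3 -m jog '[[[0,0,0,0,0,0],[0,0,0,0,0,0],[0,0,0,0,0,0],[0,0,0,0,0,0]]]' 0 40
```

```text
clock: 6.7
eef_pos: [0.5807, 0.0659, 0.0375]
ee_rot: [[-1.0, -0.001, -0.0], [-0.001, 1.0, -0.0], [0.0, -0.0, -1.0]]
contact_force: [0.1, -2.0, -0.7]
grip_width: 0.0199
```

```bash
python3 -m jog '[[[0.003,0,0,0,0,0],[0.004,0,0,0,0,0],[0.005,0,0,0,0,0],[0.005,0,0,0,0,0],[0.005,0,0,0,0,0]]]'
python3 -m jog '[[[0.006,0,0,0,0,0],[0.006,0,0,0,0,0],[0.006,0,0,0,0,0],[0.006,0,0,0,0,0],[0.006,0,0,0,0,0]]]'
```

```text
clock: 7.32
eef_pos: [0.5588, 0.066, 0.0378]
ee_rot: [[-1.0, -0.001, 0.001], [-0.001, 1.0, 0.0], [-0.001, 0.0, -1.0]]
contact_force: [4.6, 0.9, -2.2]
grip_width: 0.0198
clock: 7.95
eef_pos: [0.5292, 0.0659, 0.038]
ee_rot: [[-1.0, -0.001, 0.002], [-0.001, 1.0, -0.0], [-0.002, -0.0, -1.0]]
contact_force: [0.7, -0.3, -1.4]
grip_width: 0.0199
```

```bash
python3 -m jog '[[[0.006,0,0,0,0,0],[0.006,0,0,0,0,0],[0.006,0,0,0,0,0],[0.006,0,0,0,0,0],[0.006,0,0,0,0,0]]]'
python3 -m jog '[[[0.006,0,0,0,0,0],[0.006,0,0,0,0,0],[0.006,0,0,0,0,0],[0.004,0,0,0,0,0],[0.0,0,0,0,0,0]]]'
python3 - <<'E'
from h import *
c=cam('wrist');cv2.imwrite('pics/w4.png',c['frame'][:,:,::-1])
c=cam('side');crop(c,200,170,360,310,5,'s4.png')
c=cam('top');crop(c,180,115,420,290,3,'t4.png')
E
```

```text
clock: 8.57
eef_pos: [0.4981, 0.066, 0.0375]
ee_rot: [[-1.0, -0.001, -0.0], [-0.001, 1.0, 0.0], [0.0, 0.0, -1.0]]
contact_force: [1.2, 0.1, -0.4]
grip_width: 0.0195
clock: 9.2
eef_pos: [0.4762, 0.066, 0.0375]
ee_rot: [[-1.0, -0.001, -0.001], [-0.001, 1.0, 0.0], [0.001, 0.0, -1.0]]
contact_force: [-0.8, 0.0, 0.3]
grip_width: 0.0199
```

View pics/w4.png

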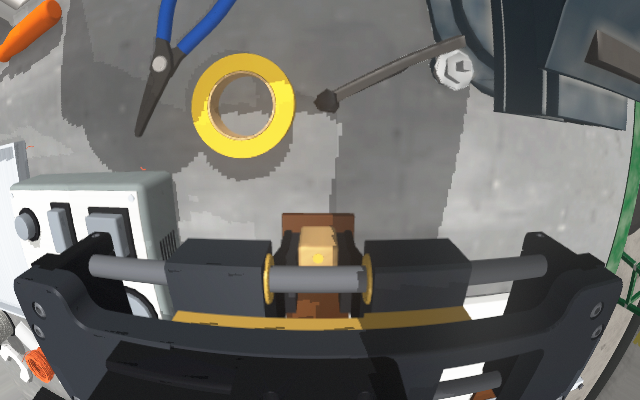

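View pics/s4.png

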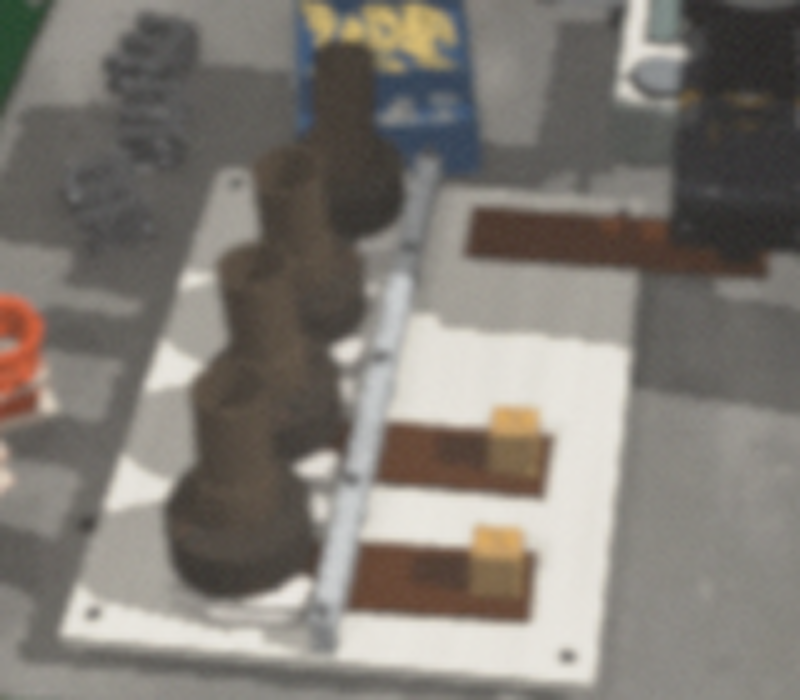

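View pics/t4.png

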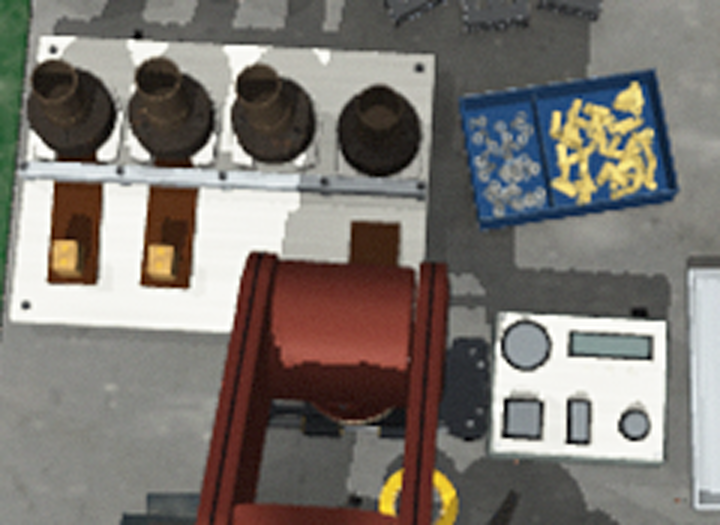

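Strip 4 is clear and its stack is upright and square: in the top view it sits at about (378,130), level with the others. Lifting it and carrying it to the tray.

```bash
python3 -m jog '[[[0,0,-0.01,0,0,0],[0,0,-0.03,0,0,0],[0,0,-0.03,0,0,0]]]' - 45
python3 plan.py .554 -.230 .105 91.6 10
```

```text
clock: 9.72
eef_pos: [0.4766, 0.0659, 0.1086]
ee_rot: [[-1.0, -0.001, -0.0], [-0.001, 1.0, 0.0], [0.0, 0.0, -1.0]]
contact_force: [0.1, 0.1, -1.0]
grip_width: 0.0195
yaw -179.93 d [ 0.0774 -0.2959 -0.0036] rv [-0.  -0.  88.5] F [ 0.1  0.1 -1. ] w 0.0195 t 9.725
[-0.0077,-0.0296,0.0004,-0.0,-0.0,8.8],[-0.0122,-0.0281,0.0004,-0.0,-0.0,8.8],[-0.0163,-0.0259,0.0004,-0.0,-0.0,8.8],[-0.0201,-0.023,0.0004,-0.0,-0.0,8.8],[-0.0234,-0.0197,0.0004,-0.0,-0.0,8.8],[-0.0262,-0.0158,0.0004,-0.0,-0.0,8.8],[-0.0283,-0.0116,0.0004,-0.0,-0.0,8.8],[-0.0297,-0.0071,0.0004,-0.0,-0.0,8.8],[-0.0305,-0.0025,0.0004,-0.0,-0.0,8.8],[-0.0305,0.0022,0.0004,-0.0,-0.0,8.8],
```

```bash
python3 -m jog '[[[-0.008,-0.030,0,0,0,8.8],[-0.012,-0.028,0,0,0,8.8],[-0.016,-0.026,0,0,0,8.8],[-0.020,-0.023,0,0,0,8.8],[-0.0235,-0.020,0,0,0,8.8]]]'
python3 -m jog '[[[-0.026,-0.016,0,0,0,8.8],[-0.028,-0.0115,0,0,0,8.8],[-0.030,-0.007,0,0,0,8.8],[-0.0305,-0.0025,0,0,0,8.8],[-0.0305,0.002,0,0,0,8.8]]]'
python3 -m jog '[[[0,0,0,0,0,0],[0,0,0,0,0,0]]]'
python3 plan.py .554 -.230 .105 91.6 2
python3 - <<'E'
from h import *
c=cam('wrist');cv2.imwrite('pics/w5.png',c['frame'][:,:,::-1])
c=cam('top');crop(c,335,170,495,300,5,'t5.png')
E
```

```text
clock: 10.35
eef_pos: [0.5156, -0.0836, 0.1082]
ee_rot: [[-0.717, 0.697, 0.001], [0.697, 0.717, -0.0], [-0.001, 0.0, -1.0]]
contact_force: [0.2, 0.1, -0.8]
grip_width: 0.0196
clock: 10.98
eef_pos: [0.5548, -0.2313, 0.1081]
ee_rot: [[-0.031, 1.0, 0.0], [1.0, 0.031, -0.0], [-0.0, 0.0, -1.0]]
contact_force: [0.2, 0.2, -0.3]
grip_width: 0.0198
clock: 11.22
eef_pos: [0.5542, -0.2297, 0.1076]
ee_rot: [[-0.038, 0.999, -0.0], [0.999, 0.038, 0.001], [0.001, -0.0, -1.0]]
contact_force: [-0.4, 0.3, -0.9]
grip_width: 0.02
yaw 92.16 d [-0.0002 -0.0003 -0.0026] rv [-0.  -0.   0.6] F [-0.4  0.3 -0.9] w 0.02 t 11.225
[-0.0002,-0.0001,0.0013,-0.0,-0.0,0.3],[-0.0002,-0.0001,0.0013,-0.0,-0.0,0.3],
```

View pics/w5.png

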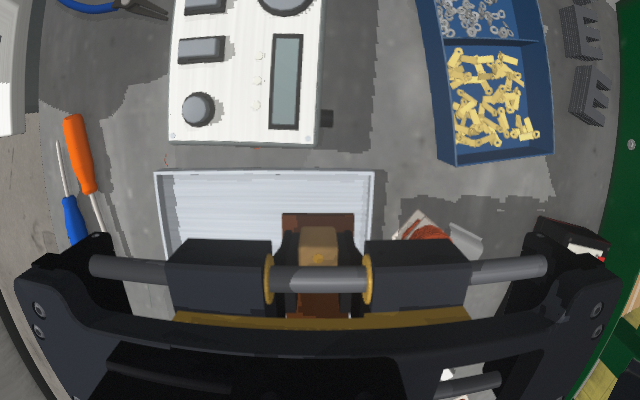

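View pics/t5.png

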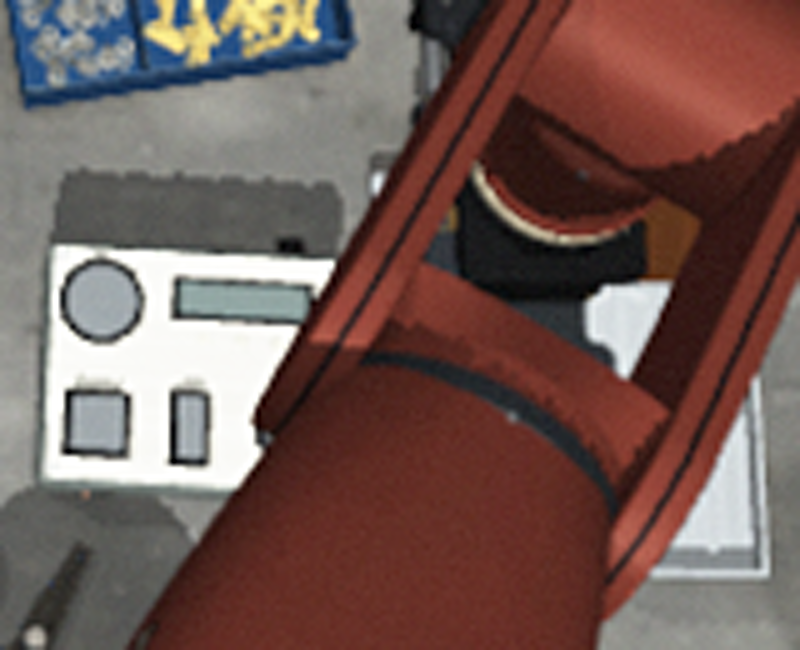

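Run:
```python
from h import *
c=cam('wrist')
for u,v in [(154,171),(374,171)]: print(p2w(c,u,v,.015))
c=cam('top'); print(p2w(c,335+770/5-.4,170+577/5-.4,.015))
```

```text
[ 0.40148021 -0.20591951  0.015     ]
[ 0.59996148 -0.20063188  0.015     ]
[ 0.40587734 -0.39651226  0.015     ]
```

```bash
python3 -m jog '[[[0,0,0.035,0,0,0.5],[0,0,0.030,0,0,0],[0,0,0.018,0,0,0],[0,0,0.006,0,0,0],[0,0,0,0,0,0]]]'
python3 plan.py .554 -.230 .0125 91.6 2
python3 -m jog '[[[0,0,0.003,0,0,0],[0,0,0.001,0,0,0],[0,0,0,0,0,0]]]'
python3 plan.py .554 -.230 .0125 91.6 2
```

```text
clock: 12.05
eef_pos: [0.5547, -0.2302, 0.0189]
ee_rot: [[-0.028, 1.0, 0.0], [1.0, 0.028, -0.0], [-0.0, 0.0, -1.0]]
contact_force: [-0.4, 0.4, 0.6]
grip_width: 0.0198
yaw 91.59 d [-0.0007  0.0002 -0.0064] rv [ 0.  0. -0.] F [-0.4  0.4  0.6] w 0.0198 t 12.05
[0.0001,-0.0004,0.0032,0.0,0.0,-0.0],[0.0001,-0.0004,0.0032,0.0,0.0,-0.0],
clock: 12.42
eef_pos: [0.5554, -0.2307, 0.0157]
ee_rot: [[-0.028, 1.0, 0.002], [1.0, 0.028, -0.001], [-0.001, 0.002, -1.0]]
contact_force: [0.2, 1.0, 3.3]
grip_width: 0.02
yaw 91.59 d [-0.0014  0.0007 -0.0032] rv [ 0.1  0.1 -0. ] F [0.2 1.  3.3] w 0.02 t 12.425
[0.0004,-0.0007,0.0016,0.1,0.0,-0.0],[0.0004,-0.0007,0.0016,0.1,0.0,-0.0],
```

```bash
python3 -m jog '[[[0,0,0.0015,0,0,0],[0,0,0,0,0,0]]]'
python3 -m jog '[[[0,0,0,0,0,0],[0,0,0,0,0,0]]]' 0.034
python3 -m jog '[[[0,0,-0.01,0,0,0],[0,0,-0.03,0,0,0],[0,0,-0.04,0,0,0],[0,0,-0.03,0,0,0]]]'
python3 - <<'E'
from h import *
c=cam('wrist');cv2.imwrite('pics/w6.png',c['frame'][:,:,::-1])
E
python3 plan.py .5815 .237 .115 180 11
```

```text
clock: 12.68
eef_pos: [0.5548, -0.2304, 0.0134]
ee_rot: [[-0.028, 1.0, 0.001], [1.0, 0.028, -0.001], [-0.001, 0.001, -1.0]]
contact_force: [1.5, 1.2, 4.0]
grip_width: 0.0194
clock: 12.92
eef_pos: [0.5536, -0.23, 0.0123]
ee_rot: [[-0.027, 1.0, -0.001], [1.0, 0.027, 0.001], [0.001, -0.001, -1.0]]
contact_force: [-0.1, -0.5, 0.1]
grip_width: 0.0304
clock: 13.42
eef_pos: [0.5549, -0.2306, 0.1255]
ee_rot: [[-0.027, 1.0, 0.002], [1.0, 0.027, -0.001], [-0.001, 0.002, -1.0]]
contact_force: [0.2, -0.7, -0.1]
grip_width: 0.0338
yaw 91.57 d [ 0.0244  0.4688 -0.015 ] rv [  0.1   0.5 -88.4] F [ 2.4 -0.3  2.3] w 0.0339 t 13.475
[0.0425,0.0034,0.0012,0.0,0.0,-8.0],[0.0417,0.0093,0.0012,0.0,0.0,-8.0],[0.0399,0.015,0.0013,0.0,0.0,-8.0],[0.0374,0.0205,0.0013,0.0,0.0,-8.0],[0.0342,0.0255,0.0013,0.0,0.0,-8.0],[0.0303,0.03,0.0013,0.0,0.0,-8.0],[0.0258,0.034,0.0014,0.0,0.0,-8.0],[0.0208,0.0373,0.0014,0.0,0.0,-8.0],[0.0154,0.0398,0.0014,0.0,0.0,-8.0],[0.0097,0.0416,0.0014,0.0,0.0,-8.0],[0.0038,0.0425,0.0014,0.0,0.0,-8.0],
```

View pics/w6.png

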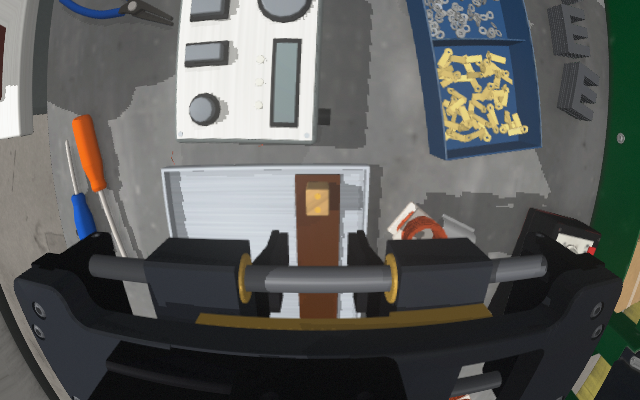

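Strip 4 lies flat in the tray, block at (317,198) and clear of the walls. On to strip 2.

```bash
python3 -m jog '[[[0.0425,0.0035,0,0,0,-8],[0.0415,0.009,0,0,0,-8],[0.040,0.015,0,0,0,-8],[0.0375,0.0205,0,0,0,-8],[0.034,0.0255,0,0,0,-8]]]' 0.05
python3 -m jog '[[[0.030,0.030,0,0,0,-8],[0.026,0.034,0,0,0,-8],[0.021,0.037,0,0,0,-8],[0.0155,0.040,0,0,0,-8],[0.0095,0.0415,0,0,0,-8]]]'
python3 -m jog '[[[0.004,0.0425,0.01,0,0,-8],[0,0,0,0,0,0],[0,0,0,0,0,0]]]'
python3 - <<'E'
from h import *
c=cam('wrist');cv2.imwrite('pics/w7.png',c['frame'][:,:,::-1])
print(w2p(c,(.5825,.2373,.063)))
for a in (-1,1):
  for b in (-1,1): print(w2p(c,(.5825+a*.012,.2373+b*.01,.063)))
c=cam('top');crop(c,335,190,495,300,5,'t7.png')
E
python3 plan.py .582 .2373 .0375 180 2
```

```text
clock: 14.1
eef_pos: [0.5657, -0.0162, 0.1234]
ee_rot: [[-0.667, 0.745, 0.001], [0.745, 0.667, -0.0], [-0.0, 0.0, -1.0]]
contact_force: [0.3, -0.4, -0.4]
grip_width: 0.0499
clock: 14.72
eef_pos: [0.5776, 0.1968, 0.1233]
ee_rot: [[-0.99, 0.142, 0.0], [0.142, 0.99, 0.0], [-0.0, 0.0, -1.0]]
contact_force: [0.7, 0.0, -0.4]
grip_width: 0.0496
clock: 15.1
eef_pos: [0.5797, 0.2377, 0.113]
ee_rot: [[-1.0, 0.008, -0.0], [0.008, 1.0, -0.001], [0.0, -0.001, -1.0]]
contact_force: [0.6, 0.2, 0.7]
grip_width: 0.0501
[317.71542454 223.0376834 ]
[303.67281582 207.49903821]
[331.48236356 207.27932951]
[304.41801606 238.18879522]
[331.28584698 237.98463502]
yaw 179.46 d [ 0.0019  0.0003 -0.0758] rv [-0.   0.  -0.5] F [-0.3 -0.1  0.4] w 0.0498 t 15.2
[-0.0009,0.0002,0.0379,-0.0,0.0,-0.3],[-0.0009,0.0001,0.0379,-0.0,0.0,-0.3],
```

View pics/w7.png

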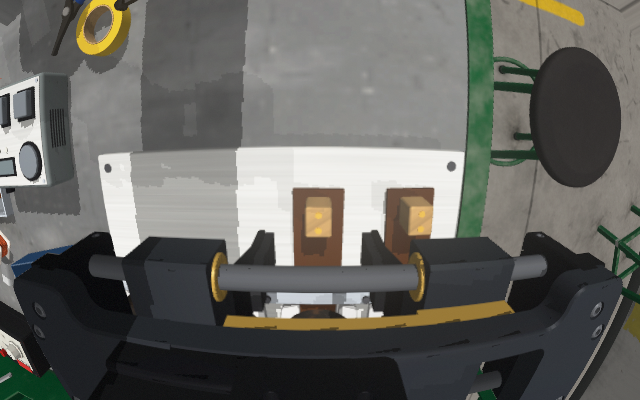

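View pics/t7.png

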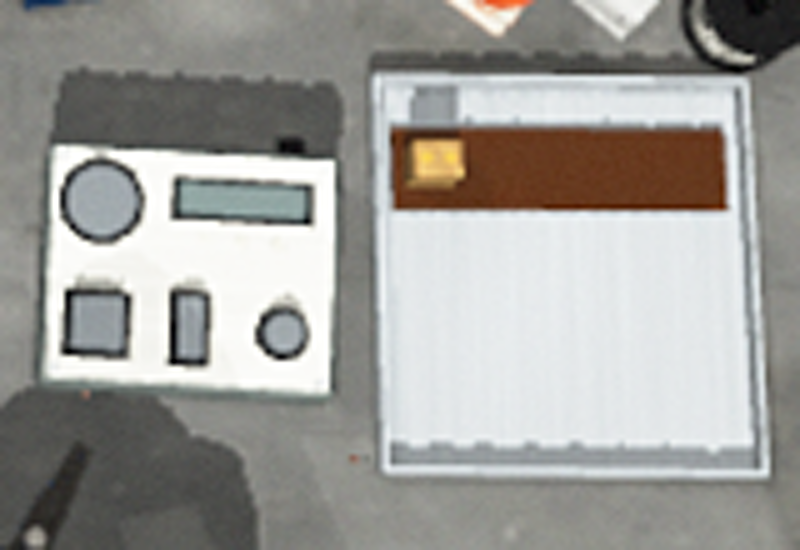

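Strip 4 is placed well: flat in the tray and parallel to its far edge. The strip 2 block spans columns 304–331, matching the prediction.

```bash
python3 -m jog '[[[-0.001,0,0.03,0,0,-0.5],[-0.001,0,0.03,0,0,0],[0,0,0.012,0,0,0],[0,0,0.003,0,0,0],[0,0,0,0,0,0]]]'
python3 -m jog '[[[0,0,0,0,0,0]]]'
python3 plan.py .582 .2373 .0375 180 1
```

```text
clock: 15.82
eef_pos: [0.5827, 0.238, 0.0391]
ee_rot: [[-1.0, -0.001, 0.001], [-0.001, 1.0, 0.0], [-0.001, 0.0, -1.0]]
contact_force: [0.4, -0.0, 0.9]
grip_width: 0.0498
clock: 15.95
eef_pos: [0.5829, 0.2383, 0.0395]
ee_rot: [[-1.0, -0.001, 0.002], [-0.001, 1.0, 0.001], [-0.002, 0.001, -1.0]]
contact_force: [1.2, -0.2, -0.7]
grip_width: 0.0498
yaw -179.94 d [-0.0009 -0.001  -0.002 ] rv [0.  0.1 0.1] F [ 1.2 -0.2 -0.7] w 0.0498 t 15.95
[0.0009,-0.001,0.002,0.0,0.1,0.1],
```

```bash
python3 -m jog '[[[0.001,-0.001,0.001,0,0,0],[0,0,0,0,0,0]]]'
python3 -m jog '[[[0,0,0,0,0,0],[0,0,0,0,0,0],[0,0,0,0,0,0],[0,0,0,0,0,0]]]' 0 40
```

```text
clock: 16.2
eef_pos: [0.5809, 0.2371, 0.0373]
ee_rot: [[-1.0, -0.001, 0.0], [-0.001, 1.0, 0.0], [-0.0, 0.0, -1.0]]
contact_force: [0.3, -0.3, -0.2]
grip_width: 0.0502
clock: 16.7
eef_pos: [0.5809, 0.2371, 0.037]
ee_rot: [[-1.0, -0.001, -0.0], [-0.001, 1.0, -0.0], [0.0, -0.0, -1.0]]
contact_force: [0.1, -1.1, 0.7]
grip_width: 0.0194
```

```bash
python3 -m jog '[[[0.003,0,0,0,0,0],[0.004,0,0,0,0,0],[0.005,0,0,0,0,0],[0.005,0,0,0,0,0],[0.005,0,0,0,0,0]]]'
python3 -m jog '[[[0.006,0,0,0,0,0],[0.006,0,0,0,0,0],[0.006,0,0,0,0,0],[0.006,0,0,0,0,0],[0.006,0,0,0,0,0]]]'
```

```text
clock: 17.32
eef_pos: [0.5592, 0.2371, 0.0373]
ee_rot: [[-1.0, -0.001, 0.001], [-0.001, 1.0, 0.0], [-0.001, 0.0, -1.0]]
contact_force: [5.2, 0.5, -2.6]
grip_width: 0.0201
clock: 17.95
eef_pos: [0.5295, 0.2371, 0.0375]
ee_rot: [[-1.0, -0.001, 0.002], [-0.001, 1.0, 0.0], [-0.002, 0.0, -1.0]]
contact_force: [-0.1, 0.7, -0.8]
grip_width: 0.02
```

Run:
```python
from h import *
c=cam('side');cv2.imwrite('pics/s8.png',c['frame'][:,:,::-1])
t=cam('top')
for u,v in [(218,280),(258,280),(260,330),(300,283)]: print(p2w(t,u,v,.0),p2w(t,u,v,.1),p2w(t,u,v,.15))
print([p2w(c,u,v,.1) for u,v in ((380,225),(430,225))])
```

```text
[0.39413038 0.27178896 0.        ] [0.38918652 0.25174943 0.1       ] [0.38671459 0.24172967 0.15      ]
[0.39781376 0.17244089 0.        ] [0.39258672 0.16003935 0.1       ] [0.3899732  0.15383858 0.15      ]
[0.27748969 0.15990748 0.        ] [0.28151329 0.14846952 0.1       ] [0.28352509 0.14275054 0.15      ]
[0.39431099 0.06770851 0.        ] [0.38935325 0.06335891 0.1       ] [0.38687438 0.06118411 0.15      ]
[array([0.39386771, 0.15473558, 0.1       ]), array([0.26735035, 0.14195216, 0.1       ])]
```

View pics/s8.png

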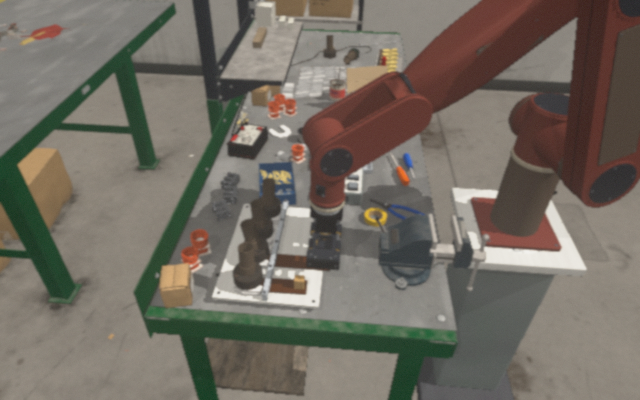

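```bash
python3 -m jog '[[[0.006,0,0,0,0,0],[0.006,0,0,0,0,0],[0.006,0,0,0,0,0],[0.006,0,0,0,0,0],[0.006,0,0,0,0,0]]]'
python3 -m jog '[[[0.006,0,0,0,0,0],[0.006,0,0,0,0,0],[0.006,0,0,0,0,0],[0.003,0,0,0,0,0],[0.0,0,0,0,0,0]]]'
python3 - <<'E'
from h import *
c=cam('wrist');cv2.imwrite('pics/w9.png',c['frame'][:,:,::-1])
c=cam('top');crop(c,180,115,500,295,2.5,'t9.png')
E
```

```text
clock: 18.68
eef_pos: [0.4983, 0.237, 0.037]
ee_rot: [[-1.0, -0.001, -0.0], [-0.001, 1.0, -0.0], [0.0, -0.0, -1.0]]
contact_force: [0.2, 0.1, 0.5]
grip_width: 0.02
clock: 19.3
eef_pos: [0.4776, 0.237, 0.037]
ee_rot: [[-1.0, -0.001, -0.0], [-0.001, 1.0, -0.0], [0.0, -0.0, -1.0]]
contact_force: [0.0, 0.8, 0.0]
grip_width: 0.0198
```

View pics/w9.png

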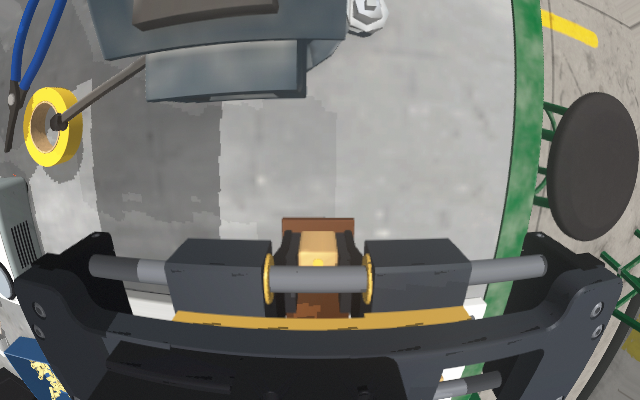

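View pics/t9.png

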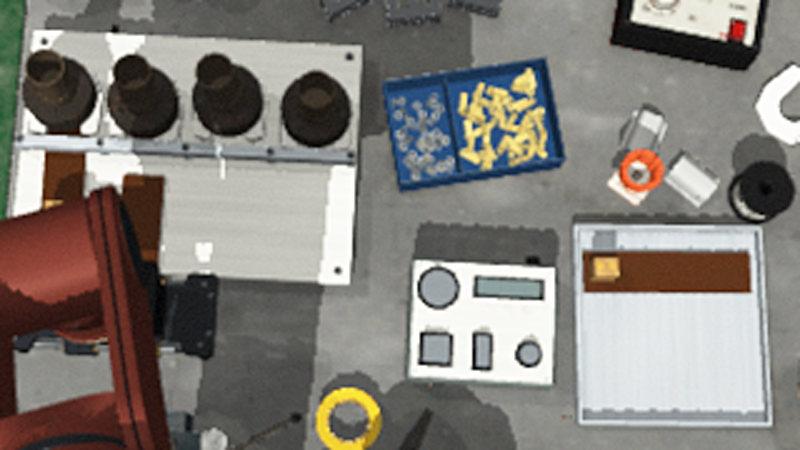

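Strip 2 is out and stack 2 is upright on the plate, at (143,95) in the top view. Carrying it to the tray.

```bash
python3 -m jog '[[[0,0,-0.01,0,0,0],[0,0,-0.03,0,0,0],[0,0,-0.03,0,0,0]]]' - 45
python3 plan.py .502 -.2317 .105 91.6 12
```

```text
clock: 19.77
eef_pos: [0.4779, 0.2369, 0.1082]
ee_rot: [[-1.0, -0.001, -0.0], [-0.001, 1.0, -0.0], [0.0, -0.0, -1.0]]
contact_force: [-0.8, 0.1, -0.8]
grip_width: 0.0199
yaw -179.94 d [ 0.0241 -0.4686 -0.0032] rv [-0.  -0.  88.5] F [-0.8  0.1 -0.8] w 0.0199 t 19.775
[-0.002,-0.039,0.0003,-0.0,-0.0,7.4],[-0.007,-0.0385,0.0003,-0.0,-0.0,7.4],[-0.0118,-0.0373,0.0003,-0.0,-0.0,7.4],[-0.0165,-0.0354,0.0003,-0.0,-0.0,7.4],[-0.0209,-0.033,0.0003,-0.0,-0.0,7.4],[-0.025,-0.0301,0.0003,-0.0,-0.0,7.4],[-0.0286,-0.0266,0.0003,-0.0,-0.0,7.4],[-0.0318,-0.0227,0.0003,-0.0,-0.0,7.4],[-0.0345,-0.0184,0.0003,-0.0,-0.0,7.4],[-0.0366,-0.0139,0.0003,-0.0,-0.0,7.4],[-0.038,-0.0091,0.0003,-0.0,-0.0,7.4],[-0.0389,-0.0041,0.0003,-0.0,-0.0,7.4],
```

```bash
python3 -m jog '[[[-0.002,-0.039,0,0,0,7.4],[-0.007,-0.0385,0,0,0,7.4],[-0.012,-0.0375,0,0,0,7.4],[-0.0165,-0.0355,0,0,0,7.4],[-0.021,-0.033,0,0,0,7.4]]]'
python3 -m jog '[[[-0.025,-0.030,0,0,0,7.4],[-0.0285,-0.0265,0,0,0,7.4],[-0.032,-0.0225,0,0,0,7.4],[-0.0345,-0.0185,0,0,0,7.4],[-0.0365,-0.014,0,0,0,7.4]]]'
python3 -m jog '[[[-0.038,-0.009,0,0,0,7.4],[-0.039,-0.004,0,0,0,7.4],[0,0,0,0,0,0],[0,0,0,0,0,0]]]'
python3 plan.py .502 -.2317 .105 91.6 2
python3 - <<'E'
from h import *
c=cam('wrist');cv2.imwrite('pics/w10.png',c['frame'][:,:,::-1])
for P in [(.4015,-.206,.015),(.600,-.2005,.015)]: print(w2p(c,P))
E
```

```text
clock: 20.4
eef_pos: [0.4883, 0.0401, 0.1079]
ee_rot: [[-0.797, 0.604, 0.001], [0.604, 0.797, -0.0], [-0.001, 0.001, -1.0]]
contact_force: [-0.1, -0.1, -1.5]
grip_width: 0.0196
clock: 21.02
eef_pos: [0.4978, -0.1552, 0.1079]
ee_rot: [[-0.273, 0.962, 0.001], [0.962, 0.273, -0.0], [-0.001, 0.001, -1.0]]
contact_force: [0.6, -0.7, -1.1]
grip_width: 0.0195
clock: 21.52
eef_pos: [0.5012, -0.2316, 0.1072]
ee_rot: [[-0.023, 1.0, -0.0], [1.0, 0.023, 0.001], [0.001, -0.0, -1.0]]
contact_force: [0.8, 0.5, -1.4]
grip_width: 0.0197
yaw 91.3 d [ 0.0008 -0.0001 -0.0022] rv [-0.  -0.  -0.3] F [ 0.8  0.5 -1.4] w 0.0197 t 21.525
[-0.0001,0.0004,0.0011,-0.0,-0.0,-0.2],[-0.0001,0.0004,0.0011,-0.0,-0.0,-0.2],
[205.0364775  170.84305006]
[432.34419047 169.70538332]
```

View pics/w10.png

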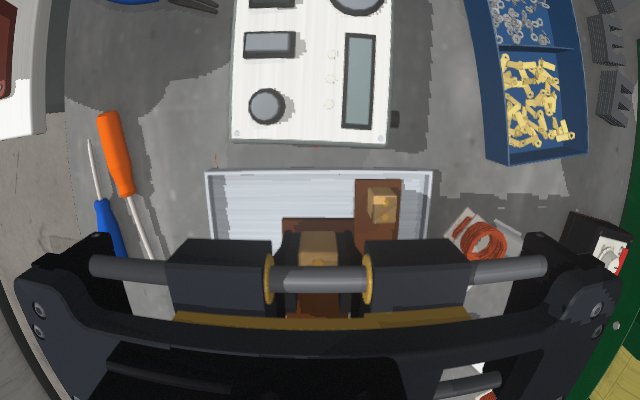

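The tray hasn't moved: its corners are at (205,171) and (432,170), as predicted. Lowering strip 2.

```bash
python3 -m jog '[[[0,0,0.035,0,0,-0.3],[0,0,0.030,0,0,0],[0,0,0.018,0,0,0],[0,0,0.005,0,0,0],[0,0,0,0,0,0]]]'
python3 -m jog '[[[0,0.0005,0.003,0,0,0],[0,0,0.0015,0,0,0],[0,0,0,0,0,0]]]'
python3 plan.py .502 -.2317 .0125 91.6 2
```

```text
clock: 22.2
eef_pos: [0.5017, -0.2318, 0.0195]
ee_rot: [[-0.028, 1.0, 0.0], [1.0, 0.028, -0.0], [-0.0, 0.0, -1.0]]
contact_force: [-0.0, -0.5, -1.2]
grip_width: 0.02
clock: 22.58
eef_pos: [0.5019, -0.232, 0.0148]
ee_rot: [[-0.027, 1.0, 0.0], [1.0, 0.027, -0.0], [-0.0, 0.0, -1.0]]
contact_force: [0.2, -0.2, -1.0]
grip_width: 0.0195
yaw 91.57 d [ 0.0001  0.0003 -0.0023] rv [ 0.  0. -0.] F [ 0.2 -0.2 -1. ] w 0.0195 t 22.575
[0.0001,0.0,0.0011,0.0,0.0,-0.0],[0.0001,0.0,0.0011,0.0,0.0,-0.0],
```

```bash
python3 -m jog '[[[0,0,0.002,0,0,0],[0,0,0.0005,0,0,0],[0,0,0,0,0,0]]]'
python3 -m jog '[[[0,0,0,0,0,0],[0,0,0,0,0,0]]]' 0.034
python3 -m jog '[[[0,0,-0.01,0,0,0],[0,0,-0.03,0,0,0],[0,0,-0.04,0,0,0],[0,0,-0.03,0,0,0]]]'
python3 - <<'E'
from h import *
c=cam('wrist');cv2.imwrite('pics/w11.png',c['frame'][:,:,::-1])
E
python3 plan.py .5825 .315 .115 180.5 13
```

```text
clock: 22.95
eef_pos: [0.5018, -0.2318, 0.012]
ee_rot: [[-0.027, 1.0, -0.0], [1.0, 0.027, 0.0], [0.0, -0.0, -1.0]]
contact_force: [0.6, -0.0, -0.7]
grip_width: 0.0194
clock: 23.2
eef_pos: [0.5019, -0.2319, 0.0122]
ee_rot: [[-0.027, 1.0, 0.0], [1.0, 0.027, -0.0], [-0.0, 0.0, -1.0]]
contact_force: [0.2, 0.4, 0.2]
grip_width: 0.0308
clock: 23.7
eef_pos: [0.5025, -0.2323, 0.1247]
ee_rot: [[-0.027, 1.0, 0.002], [1.0, 0.027, -0.001], [-0.001, 0.002, -1.0]]
contact_force: [1.0, 0.0, 0.1]
grip_width: 0.0339
yaw 91.58 d [ 0.0779  0.5485 -0.014 ] rv [  0.1   0.5 -88.9] F [ 3.2 -1.1  2.8] w 0.0339 t 23.75
[0.042,0.0071,0.0009,0.0,0.0,-6.8],[0.0409,0.0121,0.001,0.0,0.0,-6.8],[0.0391,0.0169,0.001,0.0,0.0,-6.8],[0.0368,0.0214,0.001,0.0,0.0,-6.8],[0.034,0.0257,0.001,0.0,0.0,-6.8],[0.0307,0.0295,0.001,0.0,0.0,-6.8],[0.027,0.033,0.0011,0.0,0.0,-6.8],[0.0229,0.036,0.0011,0.0,0.0,-6.8],[0.0184,0.0384,0.0011,0.0,0.0,-6.8],[0.0137,0.0403,0.0011,0.0,0.0,-6.8],[0.0088,0.0417,0.0011,0.0,0.0,-6.8],[0.0038,0.0424,0.0011,0.0,0.0,-6.8],[-0.0013,0.0426,0.0011,0.0,0.0,-6.8],
```

View pics/w11.png

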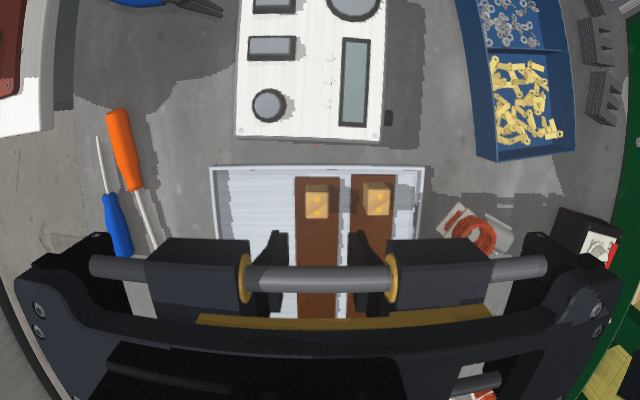

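Strips 4 and 2 lie side by side. Now strip 1.

```bash
python3 -m jog '[[[0.042,0.007,0,0,0,-6.8],[0.041,0.012,0,0,0,-6.8],[0.039,0.017,0,0,0,-6.8],[0.037,0.0215,0,0,0,-6.8],[0.034,0.0255,0,0,0,-6.8]]]' 0.05
python3 -m jog '[[[0.0305,0.0295,0,0,0,-6.8],[0.027,0.033,0,0,0,-6.8],[0.023,0.036,0,0,0,-6.8],[0.0185,0.0385,0,0,0,-6.8],[0.0135,0.040,0,0,0,-6.8]]]'
python3 -m jog '[[[0.009,0.0415,0,0,0,-6.8],[0.004,0.0425,0.005,0,0,-6.8],[-0.0015,0.0425,0.005,0,0,-6.8],[0,0,0,0,0,0],[0,0,0,0,0,0]]]'
python3 - <<'E'
from h import *
c=cam('wrist');cv2.imwrite('pics/w12.png',c['frame'][:,:,::-1])
for a in (-1,1):
  for b in (-1,1): print(w2p(c,(.5831+a*.012,.3151+b*.01,.063)))
c=cam('top');crop(c,180,115,500,295,2.5,'t12.png')
E
python3 plan.py .582 .315 .0375 180.5 2
```

```text
clock: 24.38
eef_pos: [0.5321, -0.0195, 0.1228]
ee_rot: [[-0.585, 0.811, 0.001], [0.811, 0.585, -0.0], [-0.001, 0.001, -1.0]]
contact_force: [-0.4, 0.1, 0.1]
grip_width: 0.0498
clock: 25.0
eef_pos: [0.5632, 0.1911, 0.1228]
ee_rot: [[-0.938, 0.345, 0.001], [0.345, 0.938, 0.0], [-0.001, 0.0, -1.0]]
contact_force: [0.7, -0.0, 0.0]
grip_width: 0.0501
clock: 25.62
eef_pos: [0.5815, 0.3156, 0.1122]
ee_rot: [[-1.0, 0.001, -0.0], [0.001, 1.0, -0.001], [0.0, -0.001, -1.0]]
contact_force: [-0.9, -0.3, 0.4]
grip_width: 0.05
[303.65425657 206.19036671]
[331.60593367 206.15806693]
[304.17083743 237.08505123]
[331.17697084 237.05614014]
yaw 179.88 d [ 0.0003  0.0001 -0.0749] rv [-0.   0.  -0.6] F [-1.1 -0.7 -0.2] w 0.0501 t 25.725
[-0.0001,0.0001,0.0374,-0.0,0.0,-0.3],[-0.0001,0.0001,0.0374,-0.0,0.0,-0.3],
```

View pics/w12.png

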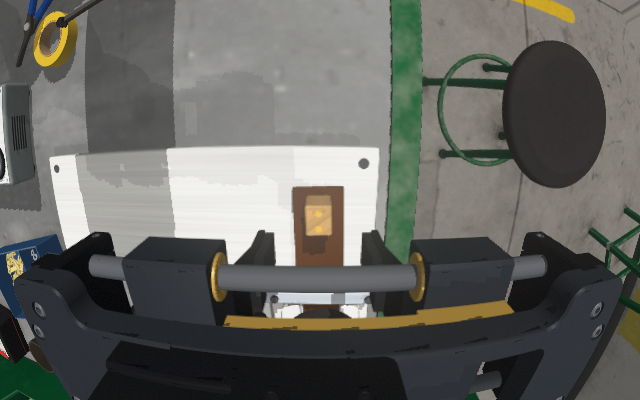

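View pics/t12.png

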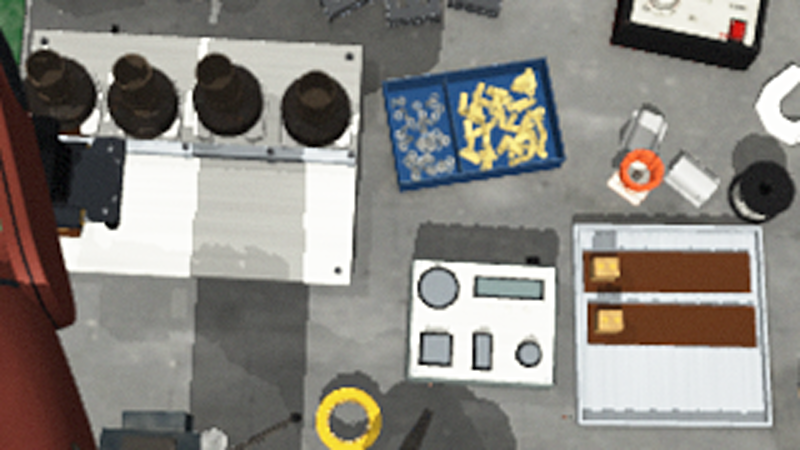

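Run:
```python
from h import *
from scipy.spatial.transform import Rotation as R
c=cam('wrist')
def at(p,yaw):
    a=np.radians(yaw);d=dict(c);d['s']=dict(eef_pos=p,ee_rot=np.array([[np.cos(a),np.sin(a),0],[np.sin(a),-np.cos(a),0],[0,0,-1]]));return d
a=at([.5797,.2377,.113],179.46);b=at([.5815,.3156,.1122],179.9)
for z in (-.05,0,.02,.04,.06,.08,.1):
    print(z,[p2w(k,u,150,z)[1].round(4) for k,u in ((a,467),(b,391),(a,492),(b,424))])
```

```text
-0.05 [np.float64(0.408), np.float64(0.3938), np.float64(0.4428), np.float64(0.4315)]
0 [np.float64(0.3818), np.float64(0.3817), np.float64(0.4113), np.float64(0.4136)]
0.02 [np.float64(0.3714), np.float64(0.3768), np.float64(0.3987), np.float64(0.4064)]
0.04 [np.float64(0.3609), np.float64(0.372), np.float64(0.3861), np.float64(0.3992)]
0.06 [np.float64(0.3505), np.float64(0.3672), np.float64(0.3735), np.float64(0.3921)]
0.08 [np.float64(0.34), np.float64(0.3623), np.float64(0.3609), np.float64(0.3849)]
0.1 [np.float64(0.3296), np.float64(0.3575), np.float64(0.3483), np.float64(0.3778)]
```

The side rail is level with the bench (z≈0), so it is no obstacle. Going down on strip 1.

```bash
python3 -m jog '[[[0,0,0.03,0,0,0],[0,0,0.03,0,0,0],[0,0,0.012,0,0,0],[0,0,0.002,0,0,0],[0,0,0,0,0,0]]]'
python3 -m jog '[[[0,0,0,0,0,0]]]'
python3 plan.py .582 .315 .0375 180 1
```

```text
clock: 26.4
eef_pos: [0.5825, 0.316, 0.0393]
ee_rot: [[-1.0, 0.001, 0.002], [0.001, 1.0, 0.001], [-0.002, 0.001, -1.0]]
contact_force: [-0.2, -0.4, -0.1]
grip_width: 0.0497
clock: 26.52
eef_pos: [0.5827, 0.3163, 0.0396]
ee_rot: [[-1.0, 0.001, 0.002], [0.001, 1.0, 0.001], [-0.002, 0.001, -1.0]]
contact_force: [-0.0, -0.6, 0.4]
grip_width: 0.0499
yaw 179.97 d [-0.0007 -0.0013 -0.0021] rv [ 0.1  0.1 -0. ] F [-0.  -0.6  0.4] w 0.0499 t 26.525
[0.0007,-0.0013,0.0021,0.1,0.1,-0.0],
```

```bash
python3 -m jog '[[[0,-0.001,0.001,0,0,0],[0,0,0,0,0,0]]]'
python3 -m jog '[[[0,0,0,0,0,0],[0,0,0,0,0,0],[0,0,0,0,0,0],[0,0,0,0,0,0]]]' 0 40
```

```text
clock: 26.78
eef_pos: [0.5818, 0.3149, 0.0374]
ee_rot: [[-1.0, 0.0, 0.0], [0.0, 1.0, 0.0], [-0.0, 0.0, -1.0]]
contact_force: [-0.1, -0.2, -0.2]
grip_width: 0.0499
clock: 27.28
eef_pos: [0.5816, 0.3152, 0.037]
ee_rot: [[-1.0, 0.0, 0.0], [0.0, 1.0, 0.0], [-0.0, 0.0, -1.0]]
contact_force: [0.7, 2.7, -0.3]
grip_width: 0.0197
```

```bash
python3 -m jog '[[[0.003,0,0,0,0,0],[0.004,0,0,0,0,0],[0.005,0,0,0,0,0],[0.005,0,0,0,0,0],[0.005,0,0,0,0,0]]]'
python3 -m jog '[[[0.006,0,0,0,0,0],[0.006,0,0,0,0,0],[0.006,0,0,0,0,0],[0.006,0,0,0,0,0],[0.006,0,0,0,0,0]]]'
```

```text
clock: 27.9
eef_pos: [0.5599, 0.3148, 0.0373]
ee_rot: [[-1.0, 0.001, 0.001], [0.001, 1.0, 0.0], [-0.001, 0.0, -1.0]]
contact_force: [5.6, -0.9, -3.4]
grip_width: 0.0197
clock: 28.52
eef_pos: [0.5289, 0.3148, 0.0371]
ee_rot: [[-1.0, 0.001, -0.001], [0.001, 1.0, -0.0], [0.001, -0.0, -1.0]]
contact_force: [1.3, -0.1, -0.5]
grip_width: 0.0198
```

```bash
python3 -m jog '[[[0.006,0,0,0,0,0],[0.006,0,0,0,0,0],[0.006,0,0,0,0,0],[0.006,0,0,0,0,0],[0.006,0,0,0,0,0]]]'
python3 -m jog '[[[0.006,0,0,0,0,0],[0.006,0,0,0,0,0],[0.006,0,0,0,0,0],[0.004,0,0,0,0,0],[0.0,0,0,0,0,0]]]'
python3 - <<'E'
from h import *
c=cam('wrist');cv2.imwrite('pics/w13.png',c['frame'][:,:,::-1])
c=cam('side');crop(c,200,170,360,310,5,'s13.png')
c=cam('top');crop(c,180,115,500,295,2.5,'t13.png')
E
```

```text
clock: 29.15
eef_pos: [0.499, 0.3149, 0.037]
ee_rot: [[-1.0, 0.0, -0.0], [0.0, 1.0, -0.0], [0.0, -0.0, -1.0]]
contact_force: [0.2, 0.8, -0.5]
grip_width: 0.0195
clock: 29.78
eef_pos: [0.4772, 0.315, 0.037]
ee_rot: [[-1.0, 0.0, -0.0], [0.0, 1.0, -0.0], [0.0, -0.0, -1.0]]
contact_force: [-0.8, 1.1, -1.0]
grip_width: 0.0199
```

View pics/w13.png

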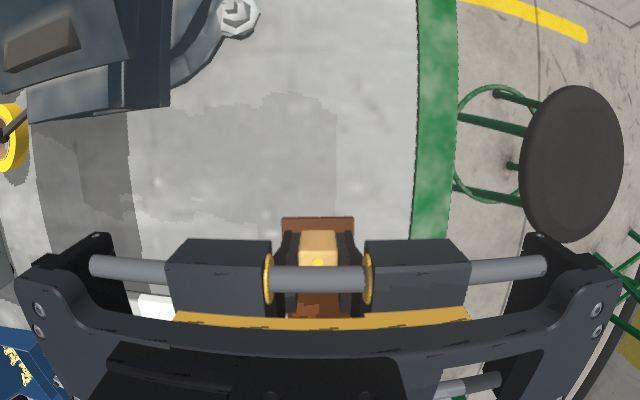

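View pics/s13.png

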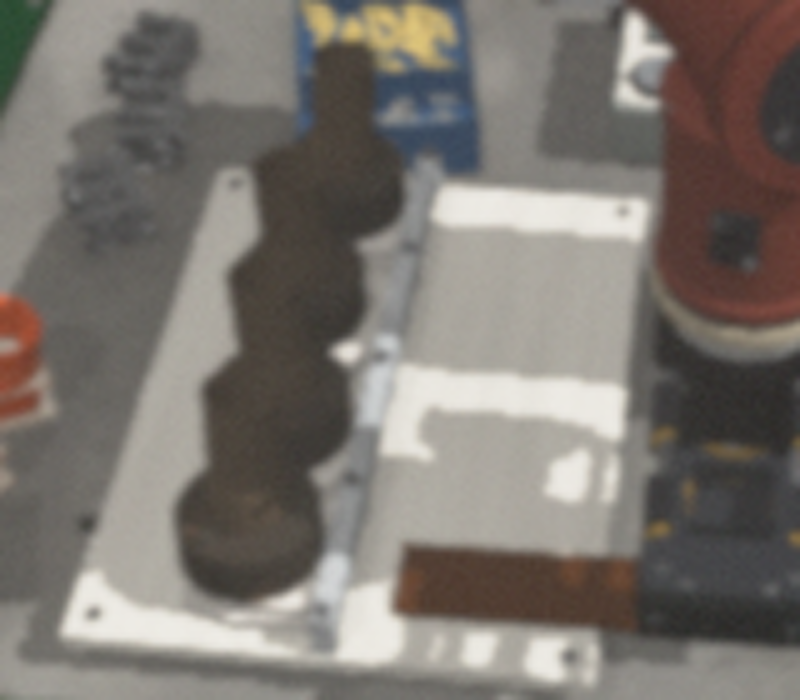

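View pics/t13.png

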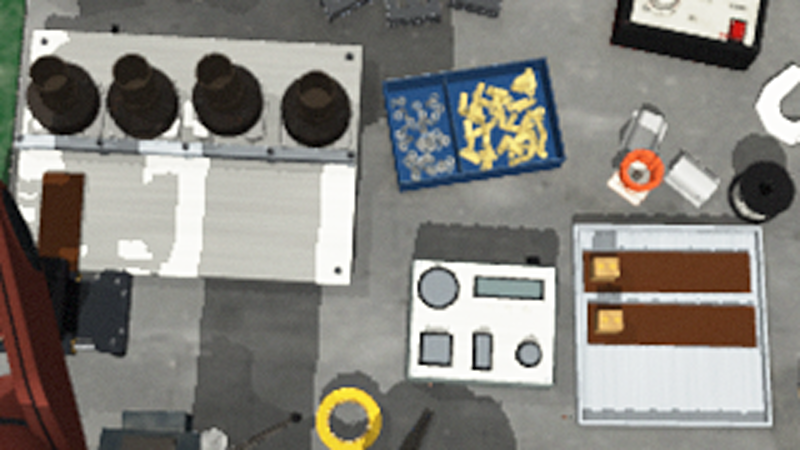

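Strip 1 is drawn, and all four stacks stand upright at the bar. Carrying strip 1 to the tray.

```bash
python3 -m jog '[[[0,0,-0.01,0,0,0],[0,0,-0.03,0,0,0],[0,0,-0.035,0,0,0]]]' - 45
python3 plan.py .4497 -.2332 .11 91.6 14
```

```text
clock: 30.3
eef_pos: [0.4773, 0.3147, 0.1128]
ee_rot: [[-1.0, 0.001, -0.001], [0.001, 1.0, -0.001], [0.001, -0.001, -1.0]]
contact_force: [0.6, -0.7, 0.2]
grip_width: 0.0197
yaw 179.96 d [-0.0276 -0.5479 -0.0028] rv [-0.1 -0.  88.4] F [ 0.6 -0.7  0.2] w 0.0197 t 30.3
[0.0019,-0.0391,0.0002,-0.0,-0.0,6.3],[-0.0024,-0.0391,0.0002,-0.0,-0.0,6.3],[-0.0067,-0.0386,0.0002,-0.0,-0.0,6.3],[-0.0109,-0.0376,0.0002,-0.0,-0.0,6.3],[-0.0149,-0.0362,0.0002,-0.0,-0.0,6.3],[-0.0188,-0.0344,0.0002,-0.0,-0.0,6.3],[-0.0225,-0.0321,0.0002,-0.0,-0.0,6.3],[-0.0259,-0.0294,0.0002,-0.0,-0.0,6.3],[-0.029,-0.0264,0.0002,-0.0,-0.0,6.3],[-0.0317,-0.0231,0.0002,-0.0,-0.0,6.3],[-0.034,-0.0194,0.0002,-0.0,-0.0,6.3],[-0.036,-0.0156,0.0002,-0.0,-0.0,6.3],[-0.0375,-0.0115,0.0002,-0.0,-0.0,6.3],[-0.0385,-0.0073,0.0002,-0.0,-0.0,6.3],
```

```bash
python3 -m jog '[[[0.002,-0.039,0,0,0,6.3],[-0.0025,-0.039,0,0,0,6.3],[-0.0065,-0.0385,0,0,0,6.3],[-0.011,-0.0375,0,0,0,6.3],[-0.015,-0.036,0,0,0,6.3]]]'
python3 -m jog '[[[-0.019,-0.0345,0,0,0,6.3],[-0.0225,-0.032,0,0,0,6.3],[-0.026,-0.0295,0,0,0,6.3],[-0.029,-0.0265,0,0,0,6.3],[-0.0315,-0.023,0,0,0,6.3]]]'
python3 -m jog '[[[-0.034,-0.0195,0,0,0,6.3],[-0.036,-0.0155,0,0,0,6.3],[-0.0375,-0.0115,0,0,0,6.3],[-0.0385,-0.0075,0,0,0,6.3],[0,0,0,0,0,0]]]'
python3 -m jog '[[[0,0,0,0,0,0],[0,0,0,0,0,0]]]'
python3 plan.py .4497 -.2332 .11 91.6 2
python3 - <<'E'
from h import *
c=cam('wrist');cv2.imwrite('pics/w14.png',c['frame'][:,:,::-1])
for P in [(.4015,-.206,.015),(.600,-.2005,.015)]: print(w2p(c,P))
E
```

```text
clock: 30.92
eef_pos: [0.4684, 0.1187, 0.1129]
ee_rot: [[-0.851, 0.526, 0.001], [0.526, 0.851, 0.0], [-0.001, 0.001, -1.0]]
contact_force: [0.8, -0.5, -1.4]
grip_width: 0.0195
clock: 31.55
eef_pos: [0.4589, -0.0775, 0.113]
ee_rot: [[-0.45, 0.893, 0.001], [0.893, 0.45, -0.0], [-0.001, 0.001, -1.0]]
contact_force: [0.1, -0.2, -1.5]
grip_width: 0.0196
clock: 32.17
eef_pos: [0.4513, -0.2354, 0.113]
ee_rot: [[-0.027, 1.0, 0.001], [1.0, 0.027, -0.001], [-0.001, 0.001, -1.0]]
contact_force: [-0.4, 1.2, -0.1]
grip_width: 0.0195
clock: 32.42
eef_pos: [0.4511, -0.2316, 0.1121]
ee_rot: [[-0.032, 0.999, -0.0], [0.999, 0.032, 0.0], [0.0, -0.0, -1.0]]
contact_force: [-0.1, 0.3, -0.9]
grip_width: 0.0195
yaw 91.86 d [-0.0014 -0.0016 -0.0021] rv [-0.  -0.   0.3] F [-0.1  0.3 -0.9] w 0.0195 t 32.425
[-0.0008,-0.0007,0.001,-0.0,-0.0,0.1],[-0.0008,-0.0007,0.001,-0.0,-0.0,0.1],
[261.75225129 169.50852177]
[478.43029417 172.84177953]
```

View pics/w14.png

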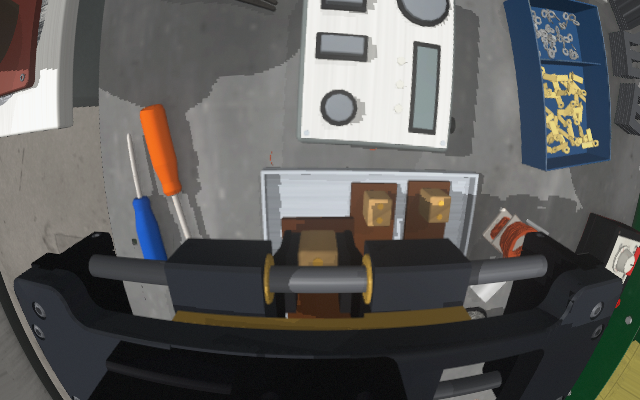

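The tray is still in place, with corners at (262,171) and (479,174). Lowering strip 1.

```bash
python3 -m jog '[[[-0.001,-0.0015,0.035,0,0,0.3],[0,0,0.035,0,0,0],[0,0,0.018,0,0,0],[0,0,0.005,0,0,0],[0,0,0,0,0,0]]]'
python3 -m jog '[[[0,0,0.002,0,0,0],[0,0,0.001,0,0,0],[0,0,0,0,0,0]]]'
python3 plan.py .4497 -.2332 .0123 91.6 2
```

```text
clock: 33.1
eef_pos: [0.4502, -0.2338, 0.0197]
ee_rot: [[-0.026, 1.0, 0.001], [1.0, 0.026, -0.0], [-0.0, 0.001, -1.0]]
contact_force: [-0.2, 0.4, -0.1]
grip_width: 0.0197
clock: 33.48
eef_pos: [0.4498, -0.2338, 0.0164]
ee_rot: [[-0.026, 1.0, 0.001], [1.0, 0.026, -0.0], [-0.0, 0.001, -1.0]]
contact_force: [-0.5, -0.0, -1.1]
grip_width: 0.0199
yaw 91.47 d [-0.0001  0.0006 -0.0041] rv [ 0.   0.  -0.1] F [-0.5 -0.  -1.1] w 0.0199 t 33.475
[0.0003,-0.0001,0.0021,0.0,0.0,-0.1],[0.0003,-0.0001,0.0021,0.0,0.0,-0.1],
```

```bash
python3 -m jog '[[[0,0,0.0025,0,0,0],[0,0,0.0015,0,0,0],[0,0,0,0,0,0]]]'
python3 -m jog '[[[0,0,0,0,0,0],[0,0,0,0,0,0]]]' 0.034
python3 -m jog '[[[0,0,-0.01,0,0,0],[0,0,-0.03,0,0,0],[0,0,-0.04,0,0,0],[0,0,-0.03,0,0,0]]]'
python3 - <<'E'
from h import *
c=cam('wrist');cv2.imwrite('pics/w15.png',c['frame'][:,:,::-1])
E
python3 plan.py .464 -.061 .11 91.6 4
```

```text
clock: 33.85
eef_pos: [0.4496, -0.2336, 0.012]
ee_rot: [[-0.026, 1.0, -0.0], [1.0, 0.026, 0.0], [0.0, -0.0, -1.0]]
contact_force: [-0.6, 0.3, -0.9]
grip_width: 0.0194
clock: 34.1
eef_pos: [0.4497, -0.2337, 0.0121]
ee_rot: [[-0.026, 1.0, 0.0], [1.0, 0.026, -0.0], [-0.0, 0.0, -1.0]]
contact_force: [0.1, -0.2, -0.4]
grip_width: 0.0305
clock: 34.6
eef_pos: [0.4502, -0.2341, 0.1246]
ee_rot: [[-0.026, 1.0, 0.002], [1.0, 0.026, -0.001], [-0.001, 0.002, -1.0]]
contact_force: [-0.7, -0.7, 0.5]
grip_width: 0.0342
yaw 91.48 d [ 0.0117  0.1745 -0.0187] rv [ 0.4  0.3 -0.1] F [ 3.6 -1.2  2.6] w 0.0339 t 34.65
[0.0436,0.004,0.0045,0.1,0.1,-0.0],[0.0435,0.0041,0.0045,0.1,0.1,-0.0],[0.0435,0.0041,0.0046,0.1,0.1,-0.0],[0.0435,0.0041,0.0046,0.1,0.1,-0.0],
```

View pics/w15.png

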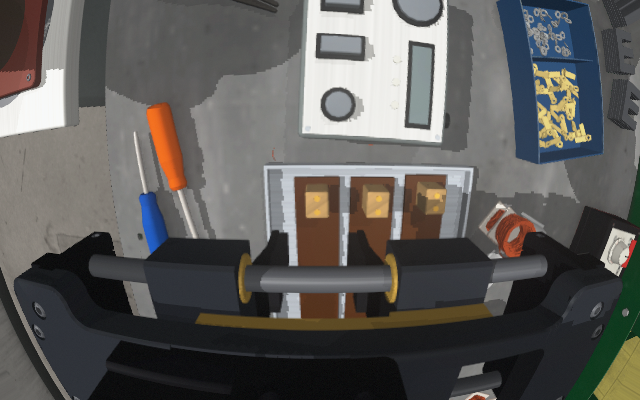

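All three strips lie side by side in the tray, blocks at (317,202), (376,200) and (431,199). On to the programme key with the fingers shut.

```bash
python3 -m jog '[[[0.0435,0.004,0,0,0,0],[0.0435,0.004,0,0,0,0],[0.0435,0.004,0.002,0,0,0],[0.042,0.004,0.002,0,0,0],[0,0,0,0,0,0]]]' 0 20
python3 plan.py .464 -.061 .066 91.6 1
python3 - <<'E'
from h import *
c=cam('wrist');cv2.imwrite('pics/w16.png',c['frame'][:,:,::-1])
print([w2p(c,P) for P in [(.464,-.0612,.06),(.4636,-.1058,.06),(.5241,-.0621,.055)]])
c=cam('top');crop(c,180,115,500,295,2.5,'t16.png')
E
```

```text
clock: 35.28
eef_pos: [0.4611, -0.0585, 0.1183]
ee_rot: [[-0.03, 1.0, 0.0], [1.0, 0.03, 0.0], [0.0, 0.0, -1.0]]
contact_force: [-0.7, -0.1, -0.3]
grip_width: 0.0012
yaw 91.69 d [ 0.0029 -0.0025 -0.0523] rv [ 0.  -0.   0.1] F [-0.7 -0.1 -0.3] w 0.0012 t 35.275
[-0.0026,0.0028,0.0523,0.0,-0.0,0.1],
[array([322.31434938, 217.77145101]), array([319.89900198, 269.53720929]), array([398.01654541, 218.39528238])]
```

View pics/w16.png

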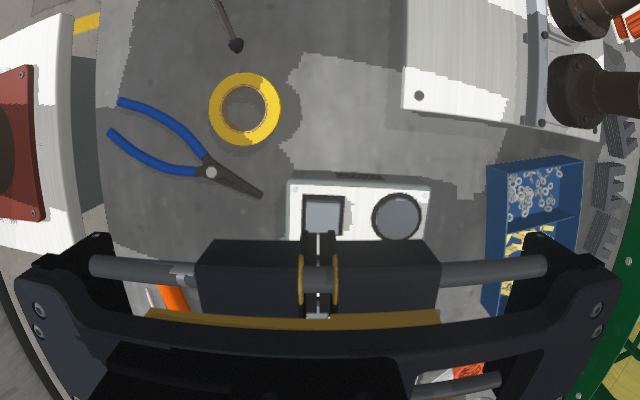

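View pics/t16.png

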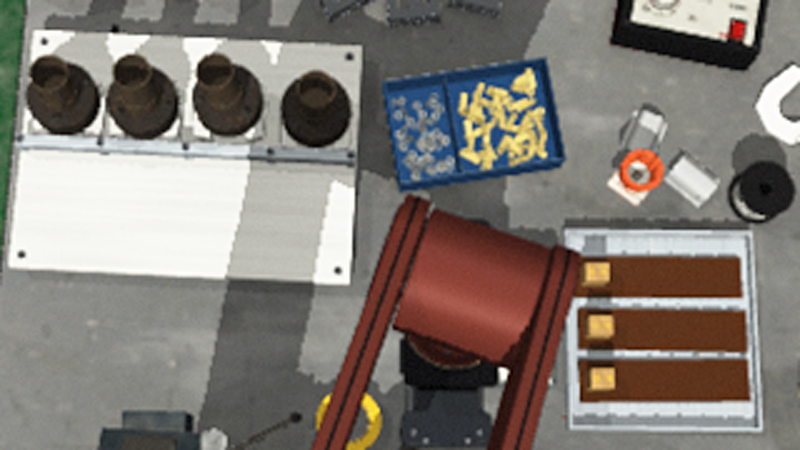

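The top view shows the tray was knocked a little towards the box, and the strips moved with it and are still flat and side by side. The stacks are fine. Pressing programme.

```bash
python3 -m jog '[[[-0.0025,0.003,0.03,0,0,0],[0,0,0.018,0,0,0],[0,0,0.004,0,0,0],[0,0,0,0,0,0]]]'
python3 -m jog '[[[0,0,0.003,0,0,0],[0,0,0.002,0,0,0],[0,0,0,0,0,0]]]'
```

```text
clock: 35.88
eef_pos: [0.4644, -0.0641, 0.0664]
ee_rot: [[-0.025, 1.0, 0.0], [1.0, 0.025, -0.0], [-0.0, 0.0, -1.0]]
contact_force: [-0.0, -0.2, 0.0]
grip_width: 0.0007
clock: 36.25
eef_pos: [0.4643, -0.0632, 0.0612]
ee_rot: [[-0.026, 1.0, 0.0], [1.0, 0.026, -0.0], [-0.0, 0.0, -1.0]]
contact_force: [0.1, -0.4, -0.1]
grip_width: 0.0006
```

```bash
python3 -m jog '[[[0,0,0.003,0,0,0],[0,0,0.003,0,0,0],[0,0,0.001,0,0,0],[0,0,0,0,0,0]]]'
python3 -m jog '[[[0,0,0.001,0,0,0],[0,0,0,0,0,0]]]'
```

```text
clock: 36.75
eef_pos: [0.4647, -0.0633, 0.0552]
ee_rot: [[-0.026, 1.0, 0.0], [1.0, 0.026, -0.0], [-0.0, 0.0, -1.0]]
contact_force: [-4.8, 1.4, 13.3]
grip_width: 0.0004
clock: 37.0
eef_pos: [0.4648, -0.0633, 0.055]
ee_rot: [[-0.026, 1.0, 0.0], [1.0, 0.026, -0.0], [-0.0, 0.0, -1.0]]
contact_force: [-7.5, 2.7, 20.1]
grip_width: 0.0007
```

Fully down (20 N, z = 0.055). Lifting, then the fan key at (0.4636, -0.1058).

```bash
python3 -m jog '[[[0,0,-0.01,0,0,0],[0,0,-0.015,0,0,0],[-0.022,0,0,0,0,0],[-0.0205,0,0,0,0,0],[0,0,0,0,0,0]]]'
python3 plan.py .4636 -.106 .0635 91.6 1
```

```text
clock: 37.62
eef_pos: [0.4655, -0.1066, 0.0785]
ee_rot: [[-0.024, 1.0, 0.0], [1.0, 0.024, -0.0], [-0.0, 0.0, -1.0]]
contact_force: [-0.6, 0.7, 0.1]
grip_width: 0.0005
yaw 91.37 d [-0.0019  0.0006 -0.015 ] rv [ 0.   0.  -0.2] F [-0.6  0.7  0.1] w 0.0005 t 37.625
[0.0007,-0.0019,0.015,0.0,0.0,-0.2],
```

```bash
python3 -m jog '[[[0.0005,-0.0015,0.012,0,0,0],[0,0,0.004,0,0,0],[0,0,0.002,0,0,0],[0,0,0,0,0,0]]]'
python3 -m jog '[[[0,0,0.003,0,0,0],[0,0,0.002,0,0,0],[0,0,0.001,0,0,0],[0,0,0,0,0,0]]]'
```

```text
clock: 38.12
eef_pos: [0.4636, -0.1048, 0.0598]
ee_rot: [[-0.026, 1.0, -0.001], [1.0, 0.026, 0.0], [0.0, -0.001, -1.0]]
contact_force: [-0.9, 0.5, 1.9]
grip_width: 0.0004
clock: 38.62
eef_pos: [0.4643, -0.1052, 0.0552]
ee_rot: [[-0.026, 1.0, 0.0], [1.0, 0.026, 0.0], [0.0, 0.0, -1.0]]
contact_force: [-4.1, 3.0, 11.4]
grip_width: 0.0006
```

```bash
python3 -m jog '[[[0,0,0.0015,0,0,0],[0,0,0,0,0,0]]]'
python3 -m jog '[[[0,0,-0.01,0,0,0],[0,0,-0.015,0,0,0],[-0.022,0,0,0,0,0],[-0.022,0,0,0,0,0],[0,0,0,0,0,0]]]'
python3 plan.py .4634 -.150 .0635 91.6 1
```

```text
clock: 38.88
eef_pos: [0.4644, -0.1052, 0.0549]
ee_rot: [[-0.026, 1.0, 0.0], [1.0, 0.026, 0.0], [0.0, 0.0, -1.0]]
contact_force: [-9.9, 4.6, 24.0]
grip_width: 0.0005
clock: 39.5
eef_pos: [0.4653, -0.1505, 0.0781]
ee_rot: [[-0.024, 1.0, 0.001], [1.0, 0.024, -0.001], [-0.001, 0.001, -1.0]]
contact_force: [0.5, -0.1, -0.2]
grip_width: 0.0007
yaw 91.36 d [-0.0019  0.0005 -0.0146] rv [ 0.   0.  -0.2] F [ 0.5 -0.1 -0.2] w 0.0007 t 39.5
[0.0005,-0.0019,0.0146,0.0,0.0,-0.2],
```

```bash
python3 -m jog '[[[0.0005,-0.0015,0.012,0,0,0],[0,0,0.004,0,0,0],[0,0,0.002,0,0,0],[0,0,0,0,0,0]]]'
python3 -m jog '[[[0,0,0.003,0,0,0],[0,0,0.002,0,0,0],[0,0,0.001,0,0,0],[0,0,0,0,0,0]]]'
python3 -m jog '[[[0,0,0.0015,0,0,0],[0,0,0,0,0,0]]]'
```

```text
clock: 40.0
eef_pos: [0.4632, -0.1483, 0.0593]
ee_rot: [[-0.026, 1.0, -0.001], [1.0, 0.026, 0.0], [0.001, -0.001, -1.0]]
contact_force: [-1.8, 0.7, 1.6]
grip_width: 0.0006
clock: 40.5
eef_pos: [0.4639, -0.1487, 0.0551]
ee_rot: [[-0.026, 1.0, 0.0], [1.0, 0.026, 0.0], [0.0, 0.0, -1.0]]
contact_force: [-5.6, 4.6, 16.2]
grip_width: 0.0004
clock: 40.75
eef_pos: [0.464, -0.1488, 0.0549]
ee_rot: [[-0.026, 1.0, -0.0], [1.0, 0.026, 0.0], [0.0, -0.0, -1.0]]
contact_force: [-9.4, 6.5, 28.3]
grip_width: 0.0007
```

Start is fully in. Backing off up and away, then a last look.

```bash
python3 -m jog '[[[0,0,-0.01,0,0,0],[0,0,-0.03,0,0,0],[0,0,-0.05,0,0,0],[0,-0.015,-0.05,0,0,0],[0,-0.015,-0.05,0,0,0]]]'
python3 -m jog '[[[-0.03,-0.03,-0.03,0,0,0],[0.05,-0.03,-0.03,0,0,0],[0.05,0,0,0,0,0],[0.05,0,0,0,0,0],[0,0,0,0,0,0]]]'
python3 - <<'E'
from h import *
c=cam('top');crop(c,180,115,500,295,2.5,'t17.png');crop(c,335,190,495,300,5,'t17b.png')
c=cam('side');crop(c,200,130,400,310,4,'s17.png')
c=cam('wrist');cv2.imwrite('pics/w17.png',c['frame'][:,:,::-1])
E
```

```text
clock: 41.38
eef_pos: [0.4331, -0.1496, 0.2434]
ee_rot: [[-0.026, 1.0, 0.0], [1.0, 0.026, -0.0], [-0.0, 0.0, -1.0]]
contact_force: [0.7, -0.7, 0.8]
grip_width: 0.0002
clock: 42.0
eef_pos: [0.3719, -0.0311, 0.3009]
ee_rot: [[-0.031, 1.0, 0.002], [1.0, 0.031, 0.0], [-0.0, 0.002, -1.0]]
contact_force: [-1.1, 0.2, 0.2]
grip_width: 0.0006
```

View pics/t17.png

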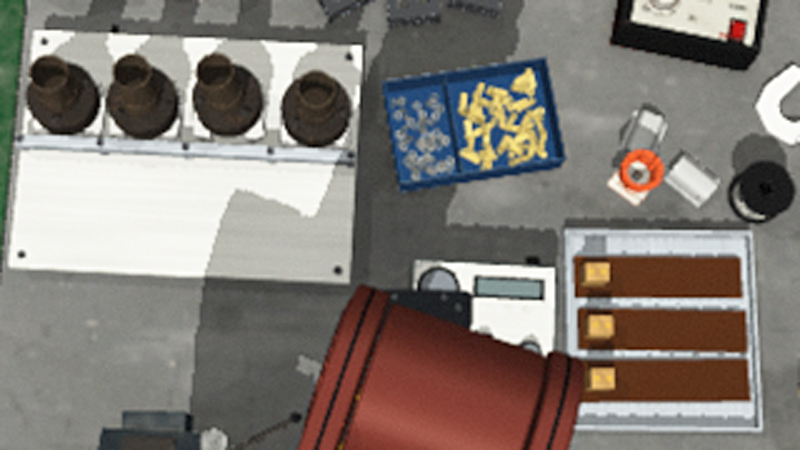

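View pics/s17.png

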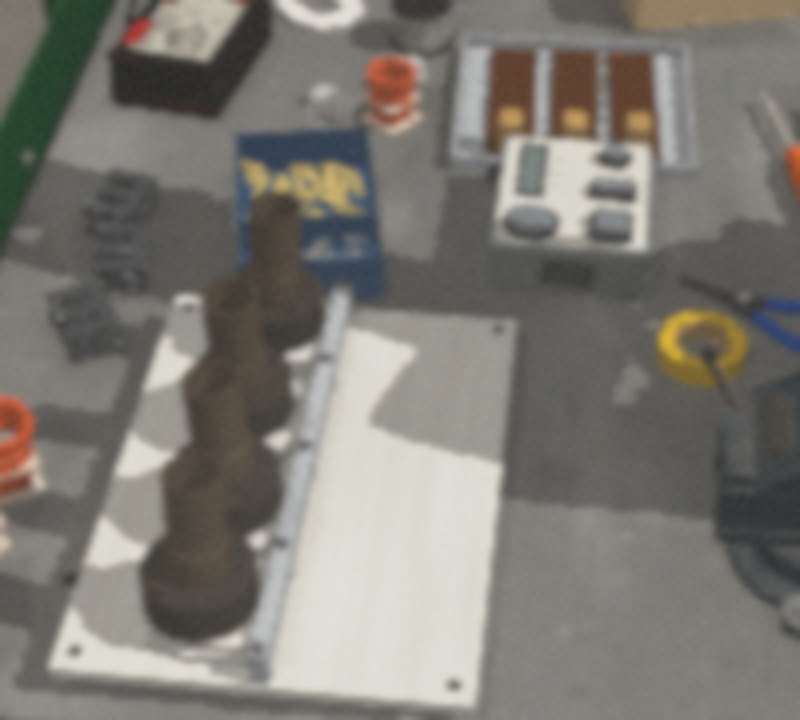

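View pics/w17.png

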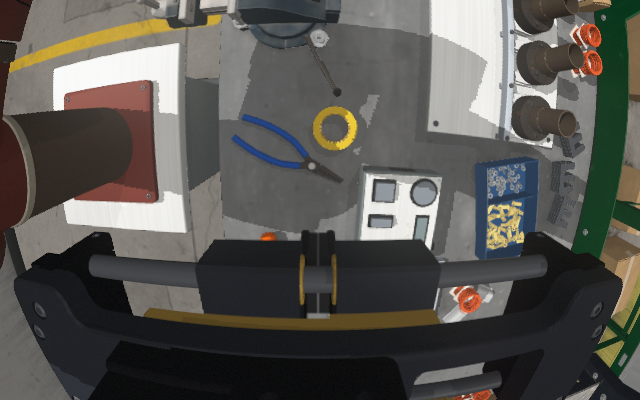

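The final views show four upright stacks on the bare plate and three strips flat and side by side in the tray. The robot is clear of everything.

```bash
python3 -c "
from workcell import env
print(env.close_job(), env.state()['clock'])"
```

```text
the job is handed in; nothing more can be done
the job is handed in; nothing more can be done
```

The job is done and handed in after about 42 s of the 210 s allowed.

- **Heat off:** I pressed the big round key first, to full travel (27 N, tip at 55 mm). I did not measure its travel again afterwards; the later pictures only suggest it is still low.
- **Strips:** Stack 3 had no strip. I drew strips 4, 2 and 1 out level under the bar (pull about 5 N) and laid them about 52 mm apart in the tray. The grip stayed at about 20 mm each time and nothing slipped.
- **Cooling:** I pressed programme, fan and start in that order, one at a time, each to full travel (20–28 N at the bottom).

**Last checks:** In the final top and side pictures all four stacks stand upright and square on the bare plate. The three strips lie flat and side by side inside the tray, and the gripper is clear, about 0.3 m up. I judged the stacks by eye and did not measure their settled height.

**Tray knock:** The tray was knocked a few millimetres towards the box after the last strip went in. The strips moved with it and are still flat and parallel, so I left it.

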